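Tighten the tracing projector's lens ring with a pin spanner

TASK

The brass lens ring of the tracing projector has worked loose: take the pin spanner from under the little wooden riser (only its head sticks out, so draw it out by the head, put it down and take it again by the red handle), set both its pins fully into the two holes of the ring and turn the ring clockwise, seen from above, fully home against its stop. Then lift the spanner out and lay it pins down, all of it, on the green cutting mat, and let go. Turn the ring with the spanner only, keep the fingers off the projector and do not press on the glass lens, and leave the paints, tubs and brush where they are.

Things in the scene. Friction and masses are not known exactly. Their poses are not given: they have to be found in the camera images.
- spanner: Loose offset pin spanner, 160 mm long, about 0.2 kg, centre of mass near x 50 mm. Origin midway between its two pin tips; x along the handle away from the head, z up when the pins point down. It stands level on pin tips and a toe (x 140..150, z 0..22 mm) at the handle end. At the start it lies so on the table, handle under the riser, only the head sticking out.
- head (a point): Middle of the spanner's steel head plate (spanner frame: x -10..10, y -29..29, z 10..20 mm; so 58 mm wide across y, 20 mm along x). A steel neck, 18 mm wide, x 7..25, z 10..32 mm, joins it to the handle.
- handle (a point): Point on the axis of the spanner's red handle bar at x 80, y 0, z 26.5 mm in the spanner frame; the bar is 18 mm wide in y, from x 25 to 150, z 21 to 32 mm.
- pin0 (a point): Tip of the spanner's steel pin at y +24 mm in the spanner frame. Pins: 9 mm in diameter, 10 mm long under the head plate, tapered to 5 mm over the lowest 3.5 mm.
- pin1 (a point): Tip of the other pin, at y -24 mm in the spanner frame.
- spanner_mid (a point): Point of the spanner at half its length: x 70, y 0, z 0 mm in the spanner frame, at the level of the pin tips.
- riser: Fixed wooden riser shelf, 150 x 150 mm: board from 38 to 46 mm above the table on two side cheeks (130 mm apart inside, set back 40 mm from the front). Origin on the table under its middle; its open front edge is at x -75 mm in its frame, and the spanner is drawn out towards its -x. Two tubes 22 mm high lie on it, their fronts 20 mm or more behind its front edge.
- projector: Fixed white box, 160 x 160 mm, top 75 mm above the table, origin on the table under its middle; an upright black lens barrel stands on its middle with the brass ring inside.
- rim (a point): Middle of the barrel's mouth, 115 mm above the table. Barrel: outer diameter 86, inner 70 mm. The ring's flat face lies 7 mm below the rim (108 mm above the table); ring outer diameter 68, inner 30 mm. A white tick on the rim shows where the ring's white tick stands when fully home.
- ring (a joint): Angle of the brass ring about the upright barrel axis (rad): grows clockwise seen from above, 1.4 at the hard stop (fully home). Starts between 0 and 0.5, turns against a friction of about 0.25 N m, stays where left. Two opposite holes 24 mm from the axis, 12 mm wide, 12 mm deep (1.5 mm of play round the pins).
- hole0 (a point): Point on the axis of one ring hole, 10 mm below the ring face (98 mm above the table), where a pin tip comes when fully in; turns with the ring. Then the head plate rests on the ring face and the handle passes 4 mm over the barrel rim.
- hole1 (a point): The same point of the opposite hole.
- lens: Glass lens in the middle of the ring, 29 mm in diameter, its top 4 mm below the ring face; origin under its middle, 12 mm below the ring face.
- mat: Fixed green cutting mat, 150 mm (its x) by 220 mm (its y), 2 mm thick, flat on the table between projector and riser; origin under its middle.
- tube_a: Green paint tube on the riser, about 100 x 34 x 22 mm, lying; origin under its middle. Leave.
- tube_b: Orange paint tube on the riser, same size. Leave.
- tube_c: Blue paint tube on the table beyond the projector, same size. Leave.
- tub_green: Open clear tub with green paint, 80 mm across the rim, 55 mm high; origin under its middle. Leave.
- tub_yellow: Open clear tub with yellow paint, same size. Leave.
- tub_water: Open clear tub with grey water, same size. Leave.
- brush: Paint brush with a blue handle lying on the table, 190 mm long. Leave.

How it is judged:
By the outcome, as a careful person would: the job done as asked, in the order asked, and still so for the second after the job is handed in, with the robot touching nothing.
It also fails if it takes over 66 s, if anything falls off the work surface, if the arm or the gripper's body presses on something with over 40 N, if the wrist force passes 120 N, or if a joint passes its speed limit or range.

ROBOT

A 7-joint arm with a two-finger parallel gripper is mounted at the origin on the work surface. World frame = base frame: x ahead of the robot, y to its left, z up, the work surface at z = 0. Lengths are in m, angles in rad, forces in N, time in s.
With the tool pointing down it reaches from about 0.35 to 0.9 m from the base axis. Payload 7.2 kg.
Tool frame: the origin (TCP) lies at the very end of the fingers, on their centre line; the grasp point (between the pads) lies 19 mm behind it (r.grip_depth is the distance from the TCP to the grasp point, in m); z points along the fingers, y is the line along which they close (so a half turn about z gives the same grasp; the last joint's range is limited). The gripper opens to 88 mm and grips with 3 to 60 N. Pads are 20 mm wide; open, the fingers measure 115 mm over their backs; the gripper's body (75 mm by 178 mm) begins 61 mm behind the grasp point.
Start: joints at [-1.338, 0.411, -0.013, 1.596, 0.006, 1.134, -0.082], TCP at [0.185, 0.597, 0.189] pointing down, gripper open.
Joint ranges: [-2.95, 2.95], [-0.29, 1.99], [-1.47, 1.44], [0.14, 2.54], [-1.03, 4.17], [0.13, 1.85], [-2.86, 2.86]. Speed limits (rad/s): [2.39, 2.39, 3.01, 3.01, 3.14, 3.14, 3.14].

INTERFACE

Orientations are given as [roll, pitch, yaw] about the fixed x, y, z axes, in that order (R = Rz(yaw) Ry(pitch) Rx(roll)).
In Python, from bench import r gives the robot as it stands.
- The arm moves only by the tool move_arm, never from a script. Its argument "steps" is a list of rows, each an object of numbers: "ax", "ay", "az": the turn, a rotation vector about the tool's x, y, z as a fraction of full scale; "x", "y", "z": the shift along the tool's x, y, z as a fraction of full scale; "fingers": the opening, from 0 (shut) to 1 (fully open). A call has 1 to 10 rows; each row is the pose to reach, as a shift and turn from the pose commanded when the call began, along the tool's axes at that moment, turning the shorter way round; what a row does not reach only later rows make up. Full scale, the value 1, is 0.5 m for a shift and 180 degrees for a turn. A row lasts 1/12 s, in which the tool goes at most 41.7 mm and 7.16 degrees, less where a joint would pass 70% of its speed; a pose out of reach is approached as far as the arm can. A call with a number of a shift or a turn outside -1 to 1 is refused whole. A call with a gripper value outside its range is refused whole. The fingers move at their own pace and stop on an object; "force" is the grip in N (left out, the last holds). Time passes only in rows, so rows that repeat a pose let the fingers close. It gives the time, the measured TCP pose, the force, the opening and the grip force at its end, in the units of the state.
- r.observe(): the state, without advancing time (a new reading comes with each control period).
- r.get_image(name): name is "scene" or "top" or "wrist"; returns a dict with "img" (480x640x3 uint8, red, green, blue), "intrinsics" (3x3 intrinsics, pixels), "dist" ([k1, k2, p1, p2, k3] as OpenCV has them; the pictures are not rectified), "world_from_camera" (4x4, takes a point from camera to world coordinates). Camera axes: x right, y down, z forward; pixel columns grow to the right and rows downward; lengths in m; the calibration is good to about 2 mm. A picture is of the moment at which its call begins. There is no depth.
- r.job_done(): hands the job in; it is judged then, once.
The state is a dict: "time": time; "joint_pos": joint angles; "qvel": joint speeds; "joint_efforts": joint torques, N m; "eef_pos": TCP position; "ee_rot": TCP orientation; "ft_force": force on the tool from outside, world axes, zero at the start; "torque": the same for the moment, N m; "gripper_width": finger opening in m; "grip_force": force on a finger pad.
Only numpy, scipy, OpenCV 4.12 (cv2) and the standard library are available. Lean on these libraries where they do the work, as an engineer would, in place of code of your own. Each camera call takes 0.05 s, during which the arm holds its last target. There are 200 camera calls.

## Working session

There is one attempt and no reset: what is moved stays moved. The work goes in short steps, Python scripts to look and compute and a tool call to move; the robot and the scene stay as the last step left them, time stands still between calls to the robot, and variables do not carry over. Pictures are saved under pics/ and viewed, at most 10 in all, crops included, and the job is handed in when it is done.

Besides the shell and the picture viewer there is one more tool, called after "Call:" in YAML: its name, and indented under it one key for each argument. move_arm: Moves the arm, as the interface text tells. Its arguments: {"type":"object","properties":{"steps":{"type":"array"},"force":{"type":"number"}},"required":["steps"]}

```bash
mkdir -p pics; cat > h.py <<'E'
import numpy as np, cv2
from bench import r
from scipy.spatial.transform import Rotation as R
def snap(name,fn,crop=None,scale=1):
    d=r.get_image(name); im=d["img"][:,:,::-1]
    np.savez('pics/'+fn+'.npz',**d)
    if crop: x0,y0,x1,y1=crop; im=im[y0:y1,x0:x1]
    if scale!=1: im=cv2.resize(im,None,fx=scale,fy=scale,interpolation=cv2.INTER_CUBIC)
    cv2.imwrite('pics/'+fn+'.png',im); return d
def px(fn,u,v,z):
    d=np.load('pics/'+fn+'.npz'); 
    p=cv2.undistortPoints(np.array([[[u,v]]],float),d['intrinsics'],d['dist'])[0,0]
    T=d['world_from_camera']; ray=T[:3,:3]@[p[0],p[1],1]; o=T[:3,3]
    return o+ray*(z-o[2])/ray[2]
def proj(fn,P):
    d=np.load('pics/'+fn+'.npz');T=np.linalg.inv(d['world_from_camera'])
    return cv2.projectPoints(np.atleast_2d(P).astype(float),cv2.Rodrigues(T[:3,:3])[0],T[:3,3],d['intrinsics'],d['dist'])[0][:,0]
def st():
    s=r.observe(); print({k:np.round(s[k],4).tolist() for k in('time','joint_pos','eef_pos','ee_rot','ft_force','torque','gripper_width','grip_force')}); return s
E
python3 - <<'E'
from h import *
snap('top','top0',None,1.25);snap('scene','scene0');st()
for n in('top0','scene0'): print(np.load(f'pics/{n}.npz')['world_from_camera'].round(3))
E
```

```text
{'time': 0.1, 'joint_pos': [-1.3382, 0.4118, -0.0127, 1.5969, 0.0056, 1.1343, -0.0822], 'eef_pos': [0.1851, 0.5965, 0.1887], 'ee_rot': [-3.1402, 0.0001, 2.8408], 'ft_force': [0.6272, 0.0112, -0.8534], 'torque': [0.0388, -0.0164, 0.0259], 'gripper_width': 0.0877, 'grip_force': 0.0}
[[-0.022 -0.996  0.081  0.475]
 [-1.     0.02  -0.022 -0.015]
 [ 0.02  -0.082 -0.996  1.412]
 [ 0.     0.     0.     1.   ]]
[[ 0.693  0.521 -0.499  1.254]
 [ 0.721 -0.483  0.497 -0.68 ]
 [ 0.017 -0.704 -0.71   1.035]
 [ 0.     0.     0.     1.   ]]
```

View pics/top0.png

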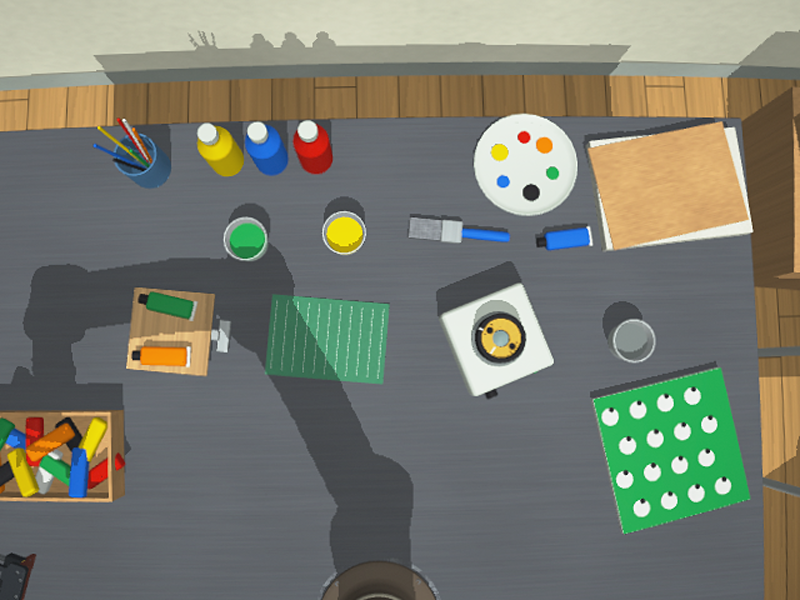

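View pics/scene0.png

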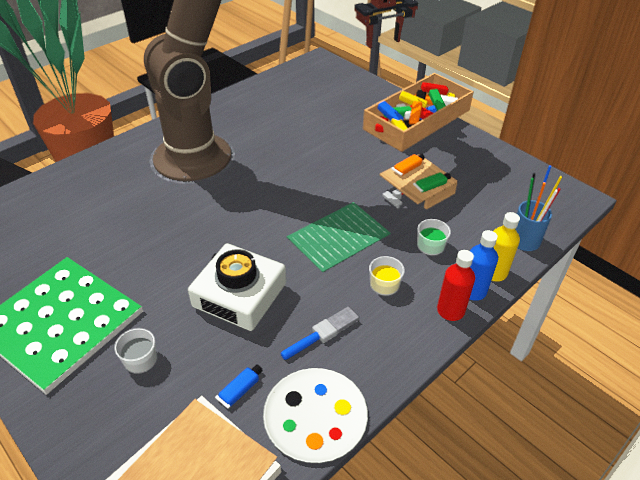

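The top view shows the riser at about (170,332), with the spanner head sticking out at about (222,336). The mat is at about (328,339) and the lens ring at about (500,338). I'll enlarge both ends.

```bash
python3 - <<'E'
from h import *
im=np.load('pics/top0.npz')['img'][:,:,::-1]
a=cv2.resize(im[225:310,95:195],None,fx=6,fy=6,interpolation=cv2.INTER_CUBIC)[:, :400+200]
a=cv2.resize(im[225:310,155:195+0],None,fx=7,fy=7,interpolation=cv2.INTER_CUBIC)
b=cv2.resize(im[235:305,365:435],None,fx=7,fy=7,interpolation=cv2.INTER_CUBIC)
c=np.zeros((600,790,3),np.uint8);c[:595,:280]=a;c[:490,290:780]=b
cv2.imwrite('pics/c0.png',c)
P=lambda u,v,z:px('top0',u/1.25,v/1.25,z).round(4)
print('riser corners FL,BL.. ',[P(*q,.046).tolist() for q in((214,294),(207,376),(126,367),(133,288))])
print('mat',[P(*q,.002).tolist() for q in((273,295),(389,303),(383,383),(265,374))])
print('box',[P(*q,.075).tolist() for q in((441,315),(521,284),(554,361),(475,397))])
E
```

```text
riser corners FL,BL..  [[0.6075, 0.2862, 0.046], [0.459, 0.2997, 0.046], [0.4775, 0.4495, 0.046], [0.6217, 0.4369, 0.046]]
mat [[0.6075, 0.1845, 0.002], [0.5881, -0.0324, 0.002], [0.4394, -0.0181, 0.002], [0.4604, 0.201, 0.002]]
box [[0.559, -0.1233, 0.075], [0.6115, -0.2684, 0.075], [0.4726, -0.3231, 0.075], [0.4127, -0.1797, 0.075]]
```

View pics/c0.png

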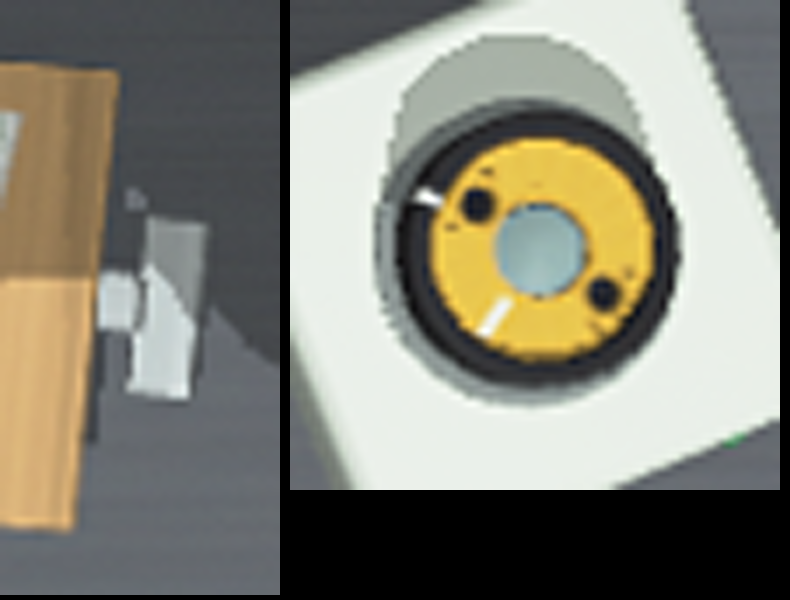

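```bash
cat >> h.py <<'E'
def tgt(p,yaw,s=None,roll=np.pi,pitch=0,R0=None,p0=None):
    """fractions for a move to world p, tool down with yaw (either half turn)"""
    s=s or r.observe(); p0=s['eef_pos'] if p0 is None else p0
    R0=R.from_euler('xyz',s['ee_rot']) if R0 is None else R0
    d=R0.inv().apply(np.array(p)-p0)/.5
    for y in(yaw,yaw+np.pi):
        Rt=R.from_euler('xyz',[roll,pitch,y]); print('yaw%.3f'%y,'shift',d.round(4),'turn',((R0.inv()*Rt).as_rotvec()/np.pi).round(4))
E
python3 - <<'E'
from h import *
c=lambda U,V,ox,oy,z,k=7:px('top0',ox+(U+.5)/k-.5,oy+(V+.5)/k-.5,z)
q=[c(*p,155,225,.02) for p in((147,218),(208,224),(188,399),(127,392))]
q=np.array(q);print('head',q.round(4).tolist(),q.mean(0))
y1=(q[0]+q[1]-q[2]-q[3]);x1=(q[0]+q[3]-q[1]-q[2]);print('size',np.linalg.norm(y1)/2,np.linalg.norm(x1)/2,'yaw',np.arctan2(-y1[0],y1[1]),np.arctan2(x1[1],x1[0]))
rf=c(118,70,155,225,.046),c(72,530,155,225,.046);print('front',rf)
g=lambda U,V,z:c(U-290,V,365,235,z)
h0,h1=g(479,206,.108),g(604,294,.108);print('holes',h0,h1,np.linalg.norm(h0-h1),(h0+h1)/2)
print('rim',(g(397,245,.115)+g(681,245,.115))/2,(g(541,99,.115)+g(541,388,.115))/2)
cc=(h0+h1)/2
a=g(494,317,.108)-cc;b=g(429,197,.115)-cc;print('tick ang',np.arctan2(a[1],a[0]),np.arctan2(b[1],b[0]),'holes ang',np.arctan2(*(h1-h0)[1::-1]))
E
```

```text
head [[0.5622, 0.2818, 0.02], [0.5598, 0.2615, 0.02], [0.5023, 0.2686, 0.02], [0.5049, 0.2888, 0.02]] [0.53230356 0.27517743 0.02      ]
size 0.057810104341395156 0.02043966493454507 yaw -1.6923765095650372 1.447351502851498
front (array([0.60889836, 0.28563651, 0.046     ]), array([0.46020135, 0.30143263, 0.046     ]))
holes [ 0.52911485 -0.20412108  0.108     ] [ 0.50099155 -0.24224778  0.108     ] 0.04737684144507745 [ 0.5150532  -0.22318443  0.108     ]
rim [ 0.51638858 -0.22144512  0.115     ] [ 0.51694288 -0.22199841  0.115     ]
tick ang 2.4922661656189526 1.1264229307204796 holes ang -2.206331750794623
```

```bash
python3 - <<'E'
from h import *
tgt([.532,.272,.13],1.448)
E
```

```text
yaw1.448 shift [-0.855  -0.4141  0.1181] turn [-3.000e-04  3.000e-04  4.433e-01]
yaw4.590 shift [-0.855  -0.4141  0.1181] turn [-3.000e-04 -4.000e-04 -5.567e-01]
```

Call:
move_arm:
  steps:
    - {"x": -0.855,"y": -0.414,"z": 0.1,"az": 0.4433,"fingers": 1}
    - {"x": -0.855,"y": -0.414,"z": 0.1,"az": 0.4433,"fingers": 1}
    - {"x": -0.855,"y": -0.414,"z": 0.1,"az": 0.4433,"fingers": 1}
    - {"x": -0.855,"y": -0.414,"z": 0.1,"az": 0.4433,"fingers": 1}
    - {"x": -0.855,"y": -0.414,"z": 0.1,"az": 0.4433,"fingers": 1}
    - {"x": -0.855,"y": -0.414,"z": 0.1,"az": 0.4433,"fingers": 1}
    - {"x": -0.855,"y": -0.414,"z": 0.1,"az": 0.4433,"fingers": 1}
    - {"x": -0.855,"y": -0.414,"z": 0.1,"az": 0.4433,"fingers": 1}
    - {"x": -0.855,"y": -0.414,"z": 0.1,"az": 0.4433,"fingers": 1}
    - {"x": -0.855,"y": -0.414,"z": 0.1,"az": 0.4433,"fingers": 1}
  force: 50

```text
schema error: expected keys ax, ay, az, x, y, z, fingers
```

Call:
move_arm:
  steps:
    - {"ax": 0,"ay": 0,"x": -0.855,"y": -0.414,"z": 0.1,"az": 0.4433,"fingers": 1}
    - {"ax": 0,"ay": 0,"x": -0.855,"y": -0.414,"z": 0.1,"az": 0.4433,"fingers": 1}
    - {"ax": 0,"ay": 0,"x": -0.855,"y": -0.414,"z": 0.1,"az": 0.4433,"fingers": 1}
    - {"ax": 0,"ay": 0,"x": -0.855,"y": -0.414,"z": 0.1,"az": 0.4433,"fingers": 1}
    - {"ax": 0,"ay": 0,"x": -0.855,"y": -0.414,"z": 0.1,"az": 0.4433,"fingers": 1}
    - {"ax": 0,"ay": 0,"x": -0.855,"y": -0.414,"z": 0.1,"az": 0.4433,"fingers": 1}
    - {"ax": 0,"ay": 0,"x": -0.855,"y": -0.414,"z": 0.1,"az": 0.4433,"fingers": 1}
    - {"ax": 0,"ay": 0,"x": -0.855,"y": -0.414,"z": 0.1,"az": 0.4433,"fingers": 1}
    - {"ax": 0,"ay": 0,"x": -0.855,"y": -0.414,"z": 0.1,"az": 0.4433,"fingers": 1}
    - {"ax": 0,"ay": 0,"x": -0.855,"y": -0.414,"z": 0.1,"az": 0.4433,"fingers": 1}
  force: 50

```text
time: 0.93
eef_pos: [0.4889, 0.3123, 0.1456]
ee_rot: [-3.141, -0.0, 1.585]
ft_force: [0.7, 1.2, -0.3]
gripper_width: 0.0879
grip_force: 0.0
```

```bash
python3 - <<'E'
from h import *
st();tgt([.532,.272,.08],1.448)
E
```

```text
{'time': 0.9333, 'joint_pos': [-0.9307, 0.3871, 0.3662, 1.7793, -0.161, 1.0046, -0.4885], 'eef_pos': [0.4889, 0.3123, 0.1456], 'ee_rot': [-3.1415, -0.0, 1.5848], 'ft_force': [0.6945, 1.1886, -0.3105], 'torque': [-0.0467, 0.0658, 0.0354], 'gripper_width': 0.0879, 'grip_force': 0.0}
yaw1.448 shift [-0.0818  0.0851  0.1311] turn [-0.     -0.      0.0436]
yaw4.590 shift [-0.0818  0.0851  0.1311] turn [ 0.000e+00 -1.000e-04 -9.564e-01]
```

Call:
move_arm:
  steps:
    - {"ax": 0,"ay": 0,"x": -0.06,"y": 0.062,"z": 0.03,"az": 0.03,"fingers": 1}
    - {"ax": 0,"ay": 0,"x": -0.06,"y": 0.062,"z": 0.03,"az": 0.03,"fingers": 1}
    - {"ax": 0,"ay": 0,"x": -0.06,"y": 0.062,"z": 0.03,"az": 0.03,"fingers": 1}
    - {"ax": 0,"ay": 0,"x": -0.06,"y": 0.062,"z": 0.03,"az": 0.03,"fingers": 1}
    - {"ax": 0,"ay": 0,"x": -0.06,"y": 0.062,"z": 0.03,"az": 0.03,"fingers": 1}

```text
time: 1.35
eef_pos: [0.5182, 0.2863, 0.1308]
ee_rot: [-3.141, -0.001, 1.5]
ft_force: [-0.4, 0.8, 0.4]
gripper_width: 0.0882
grip_force: 0.0
```

```bash
python3 - <<'E'
from h import *
s=st();tgt([.532,.272,.004],1.448)
d=snap('wrist','w1')
print(d['world_from_camera'].round(3)); print(proj('w1',[[.532,.275,.02],[.532-.003,.275-.0,.01]]))
E
```

```text
{'time': 1.35, 'joint_pos': [-0.8756, 0.4262, 0.3884, 1.7659, -0.1901, 0.9867, -0.4843], 'eef_pos': [0.5182, 0.2863, 0.1308], 'ee_rot': [-3.1406, -0.0007, 1.4997], 'ft_force': [-0.3523, 0.7745, 0.3621], 'torque': [-0.0741, 0.1077, -0.0292], 'gripper_width': 0.0882, 'grip_force': 0.0}
yaw1.448 shift [-0.0268  0.0297  0.2535] turn [-0.0003 -0.0002  0.0165]
yaw4.590 shift [-0.0268  0.0297  0.2535] turn [ 3.000e-04 -5.000e-04 -9.835e-01]
[[ 0.997 -0.068 -0.022  0.524]
 [-0.071 -0.956 -0.285  0.364]
 [-0.002  0.286 -0.958  0.326]
 [ 0.     0.     0.     1.   ]]
[[341.68997004 237.66942539]
 [338.14572067 235.00782308]]
```

View pics/w1.png

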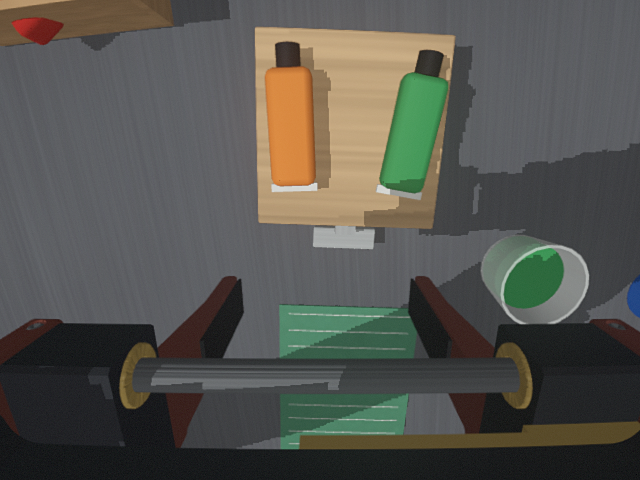

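Call:
move_arm:
  steps:
    - {"ax": 0,"ay": 0,"x": -0.027,"y": 0.031,"z": 0.08,"az": 0.0165,"fingers": 1}
    - {"ax": 0,"ay": 0,"x": -0.027,"y": 0.031,"z": 0.13,"az": 0.0165,"fingers": 1}
    - {"ax": 0,"ay": 0,"x": -0.027,"y": 0.031,"z": 0.17,"az": 0.0165,"fingers": 1}
    - {"ax": 0,"ay": 0,"x": -0.027,"y": 0.031,"z": 0.17,"az": 0.0165,"fingers": 1}
    - {"ax": 0,"ay": 0,"x": -0.027,"y": 0.031,"z": 0.17,"az": 0.0165,"fingers": 1}
    - {"ax": 0,"ay": 0,"x": -0.027,"y": 0.031,"z": 0.17,"az": 0.0165,"fingers": 1}

```text
time: 1.9
eef_pos: [0.5343, 0.2714, 0.0473]
ee_rot: [3.14, -0.001, 1.447]
ft_force: [-0.0, 1.2, 0.6]
gripper_width: 0.0877
grip_force: 0.0
```

```bash
python3 - <<'E'
from h import *
s=st();tgt([.533,.271,.005],1.448)
E
```

```text
{'time': 1.9, 'joint_pos': [-0.819, 0.5398, 0.368, 1.8186, -0.2545, 0.8277, -0.45], 'eef_pos': [0.5343, 0.2714, 0.0473], 'ee_rot': [3.1404, -0.0015, 1.4465], 'ft_force': [-0.01, 1.2, 0.5678], 'torque': [-0.0397, 0.0652, 0.0246], 'gripper_width': 0.0877, 'grip_force': 0.0}
yaw1.448 shift [-0.0012 -0.0025  0.0846] turn [ 0.0004 -0.0005 -0.0005]
yaw4.590 shift [-0.0012 -0.0025  0.0846] turn [-7.000e-04 -6.000e-04  9.995e-01]
```

Call:
move_arm:
  steps:
    - {"ax": 0,"ay": 0,"az": 0,"x": 0,"y": 0,"z": 0.05,"fingers": 1}
    - {"ax": 0,"ay": 0,"az": 0,"x": 0,"y": 0,"z": 0.083,"fingers": 1}
    - {"ax": 0,"ay": 0,"az": 0,"x": 0,"y": 0,"z": 0.083,"fingers": 1}
    - {"ax": 0,"ay": 0,"az": 0,"x": 0,"y": 0,"z": 0.083,"fingers": 1}
    - {"ax": 0,"ay": 0,"az": 0,"x": 0,"y": 0,"z": 0.083,"fingers": 0.6}
    - {"ax": 0,"ay": 0,"az": 0,"x": 0,"y": 0,"z": 0.083,"fingers": 0.4}
    - {"ax": 0,"ay": 0,"az": 0,"x": 0,"y": 0,"z": 0.083,"fingers": 0.4}
    - {"ax": 0,"ay": 0,"az": 0,"x": 0,"y": 0,"z": 0.083,"fingers": 0.4}
    - {"ax": 0,"ay": 0,"az": 0,"x": 0,"y": 0,"z": 0.083,"fingers": 0.4}
    - {"ax": 0,"ay": 0,"az": 0,"x": 0,"y": 0,"z": 0.083,"fingers": 0.4}
  force: 50

```text
time: 2.73
eef_pos: [0.534, 0.27, 0.0046]
ee_rot: [3.141, -0.0, 1.445]
ft_force: [0.2, 0.0, 1.4]
gripper_width: 0.0514
grip_force: 0.0
```

```bash
python3 - <<'E'
from h import *
s=st();tgt([s['eef_pos'][0]-.15*np.cos(1.448),s['eef_pos'][1]-.15*np.sin(1.448),s['eef_pos'][2]+.004],1.448)
E
```

```text
{'time': 2.7333, 'joint_pos': [-0.7986, 0.5985, 0.3438, 1.8424, -0.283, 0.7483, -0.4271], 'eef_pos': [0.534, 0.27, 0.0046], 'ee_rot': [3.1414, -0.0003, 1.4447], 'ft_force': [0.2413, 0.0064, 1.3884], 'torque': [-0.0281, 0.0113, 0.0234], 'gripper_width': 0.0514, 'grip_force': 0.0}
yaw1.448 shift [-0.3     0.001  -0.0081] turn [ 0.0001 -0.0001 -0.001 ]
yaw4.590 shift [-0.3     0.001  -0.0081] turn [-1.00e-04 -1.00e-04  9.99e-01]
```

```bash
python3 - <<'E'
from h import *
st();d=snap('wrist','w2',(160,120,480,360),2);st()
e=.058/2
print(proj('w2',[[.534,.27,.005]]))
E
```

```text
{'time': 2.7333, 'joint_pos': [-0.7986, 0.5985, 0.3438, 1.8424, -0.283, 0.7483, -0.4271], 'eef_pos': [0.534, 0.27, 0.0046], 'ee_rot': [3.1414, -0.0003, 1.4447], 'ft_force': [0.2413, 0.0064, 1.3884], 'torque': [-0.0281, 0.0113, 0.0234], 'gripper_width': 0.0514, 'grip_force': 0.0}
{'time': 2.7833, 'joint_pos': [-0.7986, 0.5986, 0.3438, 1.8425, -0.2831, 0.7482, -0.4271], 'eef_pos': [0.534, 0.27, 0.0045], 'ee_rot': [3.1414, -0.0002, 1.4447], 'ft_force': [-0.202, -0.1493, 0.4928], 'torque': [-0.0725, 0.0564, 0.0054], 'gripper_width': 0.0476, 'grip_force': 0.0}
[[326.21024412 271.81619481]]
```

View pics/w2.png

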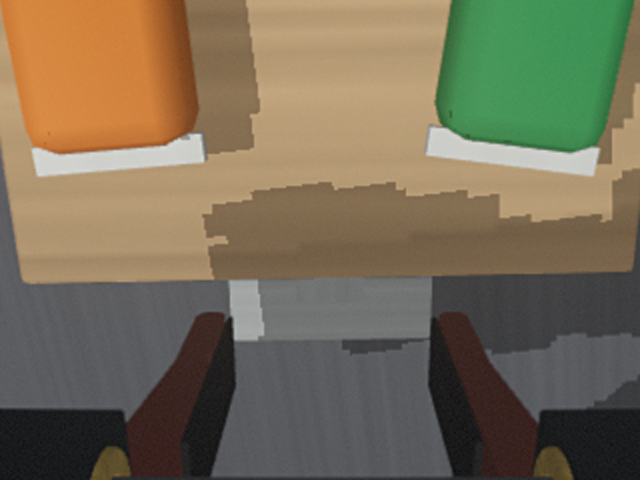

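```bash
python3 - <<'E'
from h import *
c=lambda U,V,z:px('w2',160+(U+.5)/2-.5,120+(V+.5)/2-.5,z).round(4)
print(c(236,340,.02),c(430,338,.02),c(22,282,.046),c(634,270,.046))
s=r.observe();Rt=R.from_euler('xyz',s['ee_rot'])
for h in(0,.019,.03):
  for sx in(-.01,.01):
    P=[s['eef_pos']+Rt.apply([sx,sy*s['gripper_width']/2,-h]) for sy in(-1,1)]
    print(h,sx,((proj('w2',P)-[160,120])*2).round(0).tolist())
E
```

```text
[0.5054 0.2684 0.02  ] [0.5613 0.262  0.02  ] [0.4617 0.3015 0.046 ] [0.6093 0.2859 0.046 ]
0 -0.01 [[257.0, 333.0], [408.0, 333.0]]
0 0.01 [[255.0, 272.0], [411.0, 272.0]]
0.019 -0.01 [[250.0, 360.0], [416.0, 360.0]]
0.019 0.01 [[247.0, 295.0], [418.0, 295.0]]
0.03 -0.01 [[245.0, 378.0], [420.0, 379.0]]
0.03 0.01 [[242.0, 310.0], [423.0, 310.0]]
```

The picture shows the head still in place, front edge at row 340. The fingertips lie against both its ends, at columns 230 and 432, while the width reading is still falling. I'll let the fingers close further.

Call:
move_arm:
  steps:
    - {"ax": 0,"ay": 0,"az": 0,"x": 0,"y": 0,"z": 0,"fingers": 0.4}
    - {"ax": 0,"ay": 0,"az": 0,"x": 0,"y": 0,"z": 0,"fingers": 0.4}
    - {"ax": 0,"ay": 0,"az": 0,"x": 0,"y": 0,"z": 0,"fingers": 0.4}
    - {"ax": 0,"ay": 0,"az": 0,"x": 0,"y": 0,"z": 0,"fingers": 0.4}

```text
time: 3.12
eef_pos: [0.5339, 0.27, 0.0043]
ee_rot: [-3.142, 0.0, 1.445]
ft_force: [-0.2, 0.4, -0.5]
gripper_width: 0.0351
grip_force: 0.0
```

```bash
python3 - <<'E'
from h import *
st();d=snap('wrist','w3',(160,120,480,360),2);snap('scene','s3',(340,130,460,230),5)
a=cv2.imread('pics/w3.png');b=cv2.imread('pics/s3.png');b=cv2.resize(b,(400,333))
c=np.zeros((480,800,3),np.uint8);c[:,:400]=a[:,120:520];c[:333,400:]=b;cv2.imwrite('pics/c3.png',c)
E
```

```text
{'time': 3.1167, 'joint_pos': [-0.7986, 0.599, 0.3437, 1.8425, -0.2831, 0.7481, -0.427], 'eef_pos': [0.5339, 0.27, 0.0043], 'ee_rot': [-3.1415, 0.0, 1.4447], 'ft_force': [-0.2012, 0.4031, -0.4867], 'torque': [-0.0592, 0.0542, -0.0246], 'gripper_width': 0.0351, 'grip_force': 0.0}
```

View pics/c3.png

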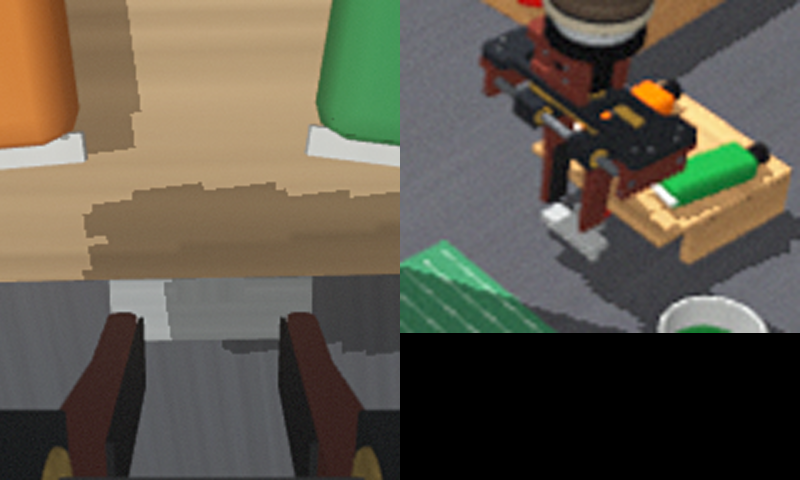

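```bash
python3 - <<'E'
from h import *
print(r.grip_depth)
from scipy.optimize import least_squares
for fn,w,pts,e,eul in(('w3',.0351,[[291.5,279],[360,277.5]],[.5339,.27,.0043],[-3.1415,0,1.4447]),('w1',.0882,[[243,282],[411,282]],[.5182,.2863,.1308],[-3.1406,-.0007,1.4997])):
    print(np.load(f'pics/{fn}.npz')['intrinsics'][0,0])
    Rt=R.from_euler('xyz',eul)
    def f(q): return (proj(fn,[np.array(e)+Rt.apply([q[0],q[1]+sy*q[2]/2,q[3]]) for sy in(-1,1)])-pts).ravel()
    for fixed in (0,):
        g=lambda q:f([q[0],q[1],w,q[2]])
        s=least_squares(g,[0,0,-.01]);print(fn,'tip in tool frame x,y,z',s.x.round(4),s.cost)
E
```

```text
0.0187
338.2893834604135
w3 tip in tool frame x,y,z [ 0.0101 -0.0003 -0.0345] 0.572760251265413
338.2893834604135
w1 tip in tool frame x,y,z [ 0.0067  0.0003 -0.0315] 0.00018830924968905733
```

```bash
python3 - <<'E'
from h import *
e=np.array([.5339,.27,.0043]);Rt=R.from_euler('xyz',[-3.1415,0,1.4447])
for fn in('s3',):
  for h in(0,.015,.033,.05):
    P=[e+Rt.apply([x,sy*(.0351/2),-h]) for sy in(-1,1) for x in (-.01,.01)]
    print(h,((proj(fn,P)-[340,130])*10/3+[400,0]).round(0).tolist())
print(((proj('s3',[[.5622,.2818,.02],[.5598,.2615,.02],[.5023,.2686,.02],[.5049,.2888,.02]])-[340,130])*10/3+[400,0]).round(0).tolist())
E
```

```text
0 [[542.0, 234.0], [561.0, 225.0], [571.0, 258.0], [590.0, 248.0]]
0.015 [[544.0, 220.0], [563.0, 211.0], [573.0, 244.0], [592.0, 234.0]]
0.033 [[546.0, 203.0], [565.0, 194.0], [575.0, 227.0], [594.0, 217.0]]
0.05 [[548.0, 187.0], [567.0, 177.0], [577.0, 210.0], [596.0, 201.0]]
[[604.0, 237.0], [585.0, 247.0], [537.0, 209.0], [557.0, 199.0]]
```

The fingers closed above the head. Both cameras put the real finger ends about 33 mm short of the reported TCP, so I'll open, go 31 mm lower and watch the force.

Call:
move_arm:
  steps:
    - {"ax": 0,"ay": 0,"az": 0,"x": 0.004,"y": 0,"z": 0,"fingers": 1}
    - {"ax": 0,"ay": 0,"az": 0,"x": 0.004,"y": 0,"z": 0,"fingers": 1}
    - {"ax": 0,"ay": 0,"az": 0,"x": 0.004,"y": 0,"z": 0,"fingers": 1}
    - {"ax": 0,"ay": 0,"az": 0,"x": 0.004,"y": 0,"z": 0,"fingers": 1}
    - {"ax": 0,"ay": 0,"az": 0,"x": 0.004,"y": 0,"z": 0,"fingers": 1}
    - {"ax": 0,"ay": 0,"az": 0,"x": 0.004,"y": 0,"z": 0,"fingers": 1}
    - {"ax": 0,"ay": 0,"az": 0,"x": 0.004,"y": 0,"z": 0,"fingers": 1}
    - {"ax": 0,"ay": 0,"az": 0,"x": 0.004,"y": 0,"z": 0,"fingers": 1}
    - {"ax": 0,"ay": 0,"az": 0,"x": 0.004,"y": 0,"z": 0,"fingers": 1}

```text
time: 3.97
eef_pos: [0.5342, 0.272, 0.0043]
ee_rot: [3.142, -0.0, 1.445]
ft_force: [-0.2, 0.3, -0.4]
gripper_width: 0.0873
grip_force: 0.0
```

Call:
move_arm:
  steps:
    - {"ax": 0,"ay": 0,"az": 0,"x": 0,"y": 0,"z": 0.012,"fingers": 1}
    - {"ax": 0,"ay": 0,"az": 0,"x": 0,"y": 0,"z": 0.024,"fingers": 1}
    - {"ax": 0,"ay": 0,"az": 0,"x": 0,"y": 0,"z": 0.036,"fingers": 1}
    - {"ax": 0,"ay": 0,"az": 0,"x": 0,"y": 0,"z": 0.048,"fingers": 1}
    - {"ax": 0,"ay": 0,"az": 0,"x": 0,"y": 0,"z": 0.058,"fingers": 1}
    - {"ax": 0,"ay": 0,"az": 0,"x": 0,"y": 0,"z": 0.062,"fingers": 1}
    - {"ax": 0,"ay": 0,"az": 0,"x": 0,"y": 0,"z": 0.062,"fingers": 1}
    - {"ax": 0,"ay": 0,"az": 0,"x": 0,"y": 0,"z": 0.062,"fingers": 1}

```text
time: 4.63
eef_pos: [0.5342, 0.2719, -0.0268]
ee_rot: [-3.141, 0.0, 1.445]
ft_force: [0.5, -0.7, -0.1]
gripper_width: 0.0878
grip_force: 0.0
```

```bash
python3 - <<'E'
from h import *
st()
E
```

```text
{'time': 4.6333, 'joint_pos': [-0.7852, 0.6458, 0.3231, 1.8514, -0.3037, 0.6929, -0.4134], 'eef_pos': [0.5342, 0.2719, -0.0268], 'ee_rot': [-3.1415, 0.0002, 1.4446], 'ft_force': [0.5086, -0.6677, -0.1449], 'torque': [-0.0244, 0.0969, -0.007], 'gripper_width': 0.0878, 'grip_force': 0.0}
```

Call:
move_arm:
  steps:
    - {"ax": 0,"ay": 0,"az": 0,"x": 0,"y": 0,"z": 0,"fingers": 0.5}
    - {"ax": 0,"ay": 0,"az": 0,"x": 0,"y": 0,"z": 0,"fingers": 0.5}
    - {"ax": 0,"ay": 0,"az": 0,"x": 0,"y": 0,"z": 0,"fingers": 0.5}
    - {"ax": 0,"ay": 0,"az": 0,"x": 0,"y": 0,"z": 0,"fingers": 0.5}
    - {"ax": 0,"ay": 0,"az": 0,"x": 0,"y": 0,"z": 0,"fingers": 0.5}
    - {"ax": 0,"ay": 0,"az": 0,"x": 0,"y": 0,"z": 0,"fingers": 0.5}
    - {"ax": 0,"ay": 0,"az": 0,"x": 0,"y": 0,"z": 0,"fingers": 0.5}
    - {"ax": 0,"ay": 0,"az": 0,"x": 0,"y": 0,"z": 0,"fingers": 0.5}
  force: 50

```text
time: 5.3
eef_pos: [0.5343, 0.2721, -0.0265]
ee_rot: [3.141, -0.0, 1.445]
ft_force: [-1.1, 0.3, 1.5]
gripper_width: 0.0572
grip_force: 50.0
```

```bash
python3 - <<'E'
from h import *
st()
E
```

```text
{'time': 5.3, 'joint_pos': [-0.7854, 0.6453, 0.3231, 1.8514, -0.3038, 0.6929, -0.4134], 'eef_pos': [0.5343, 0.2721, -0.0265], 'ee_rot': [3.1415, -0.0002, 1.4447], 'ft_force': [-1.1308, 0.3228, 1.5005], 'torque': [-0.0369, 0.1848, -0.0366], 'gripper_width': 0.0572, 'grip_force': 49.9734}
```

Call:
move_arm:
  steps:
    - {"ax": 0,"ay": 0,"az": 0,"x": 0,"y": 0,"z": -0.006,"fingers": 0.5}
    - {"ax": 0,"ay": 0,"az": 0,"x": -0.02,"y": 0,"z": -0.007,"fingers": 0.5}
    - {"ax": 0,"ay": 0,"az": 0,"x": -0.06,"y": 0,"z": -0.007,"fingers": 0.5}
    - {"ax": 0,"ay": 0,"az": 0,"x": -0.1,"y": 0,"z": -0.007,"fingers": 0.5}
    - {"ax": 0,"ay": 0,"az": 0,"x": -0.14,"y": 0,"z": -0.007,"fingers": 0.5}
    - {"ax": 0,"ay": 0,"az": 0,"x": -0.18,"y": 0,"z": -0.007,"fingers": 0.5}
    - {"ax": 0,"ay": 0,"az": 0,"x": -0.22,"y": 0,"z": -0.007,"fingers": 0.5}
    - {"ax": 0,"ay": 0,"az": 0,"x": -0.26,"y": 0,"z": -0.007,"fingers": 0.5}
    - {"ax": 0,"ay": 0,"az": 0,"x": -0.29,"y": 0,"z": -0.007,"fingers": 0.5}
    - {"ax": 0,"ay": 0,"az": 0,"x": -0.31,"y": 0,"z": -0.007,"fingers": 0.5}

```text
time: 6.13
eef_pos: [0.514, 0.1152, -0.0232]
ee_rot: [-3.141, 0.001, 1.442]
ft_force: [-0.3, -0.3, -1.1]
gripper_width: 0.0577
grip_force: 50.0
```

Call:
move_arm:
  steps:
    - {"ax": 0,"ay": 0,"az": 0,"x": 0,"y": 0,"z": 0,"fingers": 0.5}
    - {"ax": 0,"ay": 0,"az": 0,"x": 0,"y": 0,"z": 0.002,"fingers": 0.5}
    - {"ax": 0,"ay": 0,"az": 0,"x": 0,"y": 0,"z": 0.002,"fingers": 0.5}

```text
time: 6.38
eef_pos: [0.5148, 0.1193, -0.0243]
ee_rot: [-3.142, -0.001, 1.446]
ft_force: [-0.1, 0.4, -2.1]
gripper_width: 0.0575
grip_force: 50.0
```

```bash
python3 - <<'E'
from h import *
s=st(); snap('top','t4');snap('scene','s4',(220,120,460,300),3.3)
P=s['eef_pos'];x=np.array([np.cos(1.4447),np.sin(1.4447),0]);print('handle est',P+.085*x,'toe',P+.15*x)
E
```

```text
{'time': 6.3833, 'joint_pos': [-0.5593, 0.5538, 0.3123, 2.0272, -0.2903, 0.6021, -0.175], 'eef_pos': [0.5148, 0.1193, -0.0243], 'ee_rot': [-3.1416, -0.0006, 1.4457], 'ft_force': [-0.0894, 0.4129, -2.1465], 'torque': [-0.1354, 0.0924, -0.0311], 'gripper_width': 0.0575, 'grip_force': 49.9739}
handle est [ 0.52545756  0.20362196 -0.02431706] toe [ 0.53363212  0.26810589 -0.02431706]
```

View pics/s4.png

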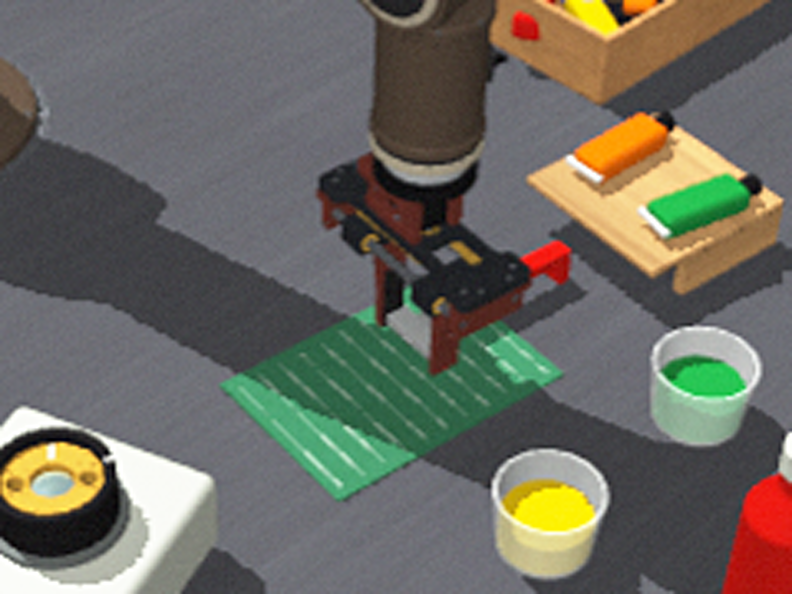

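The spanner is fully out and held level over the mat, and the paints and tubs haven't moved. I'll carry it about 82 mm further so it lies wholly on the mat, put it down and release.

Call:
move_arm:
  steps:
    - {"ax": 0,"ay": 0,"az": 0,"x": 0,"y": 0,"z": -0.016,"fingers": 0.5}
    - {"ax": 0,"ay": 0,"az": 0,"x": -0.04,"y": 0,"z": -0.016,"fingers": 0.5}
    - {"ax": 0,"ay": 0,"az": 0,"x": -0.09,"y": 0,"z": -0.016,"fingers": 0.5}
    - {"ax": 0,"ay": 0,"az": 0,"x": -0.14,"y": 0,"z": -0.016,"fingers": 0.5}
    - {"ax": 0,"ay": 0,"az": 0,"x": -0.164,"y": 0,"z": -0.016,"fingers": 0.5}
    - {"ax": 0,"ay": 0,"az": 0,"x": -0.164,"y": 0,"z": -0.016,"fingers": 0.5}
    - {"ax": 0,"ay": 0,"az": 0,"x": -0.164,"y": 0,"z": -0.01,"fingers": 0.5}
    - {"ax": 0,"ay": 0,"az": 0,"x": -0.164,"y": 0,"z": -0.003,"fingers": 0.5}
    - {"ax": 0,"ay": 0,"az": 0,"x": -0.164,"y": 0,"z": 0.0,"fingers": 0.5}
    - {"ax": 0,"ay": 0,"az": 0,"x": -0.164,"y": 0,"z": 0.0,"fingers": 0.5}

```text
time: 7.32
eef_pos: [0.5046, 0.0385, -0.0245]
ee_rot: [-3.141, -0.001, 1.447]
ft_force: [-0.7, 0.1, -2.0]
gripper_width: 0.0571
grip_force: 50.0
```

```bash
python3 - <<'E'
from h import *
s=st()
E
```

```text
{'time': 7.3167, 'joint_pos': [-0.4116, 0.5271, 0.3072, 2.0803, -0.2856, 0.5734, -0.0262], 'eef_pos': [0.5046, 0.0385, -0.0245], 'ee_rot': [-3.1413, -0.0007, 1.4467], 'ft_force': [-0.6867, 0.0793, -1.9776], 'torque': [-0.0146, 0.0516, 0.0018], 'gripper_width': 0.0571, 'grip_force': 49.9729}
```

Lower a touch, release and rise.

Call:
move_arm:
  steps:
    - {"ax": 0,"ay": 0,"az": 0,"x": 0,"y": 0,"z": 0.001,"fingers": 0.5}
    - {"ax": 0,"ay": 0,"az": 0,"x": 0,"y": 0,"z": 0.001,"fingers": 0.7}
    - {"ax": 0,"ay": 0,"az": 0,"x": 0,"y": 0,"z": 0.001,"fingers": 0.85}
    - {"ax": 0,"ay": 0,"az": 0,"x": 0,"y": 0,"z": 0.001,"fingers": 1}
    - {"ax": 0,"ay": 0,"az": 0,"x": 0,"y": 0,"z": 0.001,"fingers": 1}
    - {"ax": 0,"ay": 0,"az": 0,"x": 0,"y": 0,"z": 0.001,"fingers": 1}
    - {"ax": 0,"ay": 0,"az": 0,"x": 0,"y": 0,"z": -0.03,"fingers": 1}
    - {"ax": 0,"ay": 0,"az": 0,"x": 0,"y": 0,"z": -0.1,"fingers": 1}
    - {"ax": 0,"ay": 0,"az": 0,"x": 0.08,"y": 0,"z": -0.16,"fingers": 1}
    - {"ax": 0,"ay": 0,"az": 0,"x": 0.16,"y": 0,"z": -0.16,"fingers": 1}

```text
time: 8.15
eef_pos: [0.5165, 0.1084, 0.0595]
ee_rot: [3.136, -0.001, 1.437]
ft_force: [0.8, 0.9, -0.6]
gripper_width: 0.0879
grip_force: 0.0
```

Call:
move_arm:
  steps:
    - {"ax": 0,"ay": 0,"az": 0,"x": 0,"y": 0,"z": 0,"fingers": 1}
    - {"ax": 0,"ay": 0,"az": 0,"x": 0,"y": 0,"z": 0,"fingers": 1}
    - {"ax": 0,"ay": 0,"az": 0,"x": 0,"y": 0,"z": 0,"fingers": 1}

```text
time: 8.4
eef_pos: [0.5134, 0.1107, 0.055]
ee_rot: [-3.141, 0.001, 1.445]
ft_force: [-0.3, -0.0, 0.0]
gripper_width: 0.0877
grip_force: 0.0
```

```bash
python3 - <<'E'
from h import *
s=st(); snap('wrist','w5',(160,100,480,340),2.4)
d=np.load('pics/w5.npz');hsv=cv2.cvtColor(d['img'],cv2.COLOR_RGB2HSV)
m=((hsv[...,0]<6)|(hsv[...,0]>174))&(hsv[...,1]>180)&(hsv[...,2]>110);m[330:]=0
n,l,stt,c=cv2.connectedComponentsWithStats(m.astype(np.uint8));i=1+np.argmax(stt[1:,4]);ys,xs=np.where(l==i)
print(stt[i],c[i]);rc=cv2.minAreaRect(np.c_[xs,ys].astype(np.float32));print(rc,[px('w5',*q,.034).round(4).tolist() for q in cv2.boxPoints(rc)])
E
```

```text
{'time': 8.4, 'joint_pos': [-0.5929, 0.4209, 0.3664, 1.9925, -0.2123, 0.7653, -0.227], 'eef_pos': [0.5134, 0.1107, 0.055], 'ee_rot': [-3.1411, 0.0006, 1.4455], 'ft_force': [-0.2586, -0.0192, 0.0032], 'torque': [-0.0963, 0.0306, 0.0755], 'gripper_width': 0.0877, 'grip_force': 0.0}
[ 308  139   30  179 3715] [324.23257066 238.26567968]
((324.1583557128906, 227.98153686523438), (178.5746612548828, 27.48452377319336), 88.39399719238281) [[0.512, 0.1901, 0.034], [0.5287, 0.1884, 0.034], [0.518, 0.0664, 0.034], [0.4984, 0.0682, 0.034]]
```

View pics/w5.png

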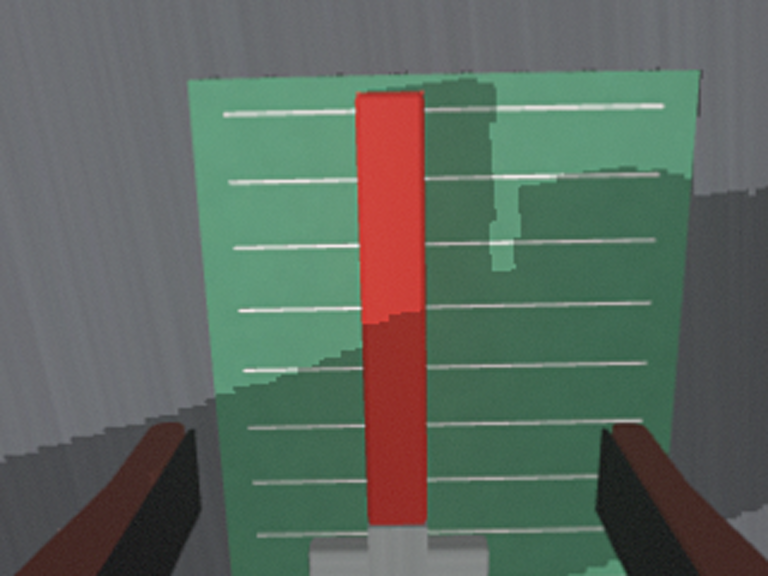

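The spanner lies level and straight on the mat, handle running from (390,95) to (398,524) in this crop. Before grasping, I'll take a close wrist look at the ring.

```bash
python3 - <<'E'
from h import *
c=lambda U,V,z:px('w5',160+(U+.5)/2.4-.5,100+(V+.5)/2.4-.5,z)
a=(c(357,95,.034)+c(424,95,.034))/2;b=(c(369,524,.034)+c(427,524,.034))/2
d=a-b;print(a,b,np.linalg.norm(d),np.arctan2(d[1],d[0]))
u=d/np.linalg.norm(d);h=b+u*(.078-.025);print('grasp',h);
tgt([h[0],h[1],-.0235],np.arctan2(d[1],d[0]))
tgt([.512,-.252,.13],1.4455)
E
```

```text
[0.52076644 0.18886094 0.034     ] [0.50730293 0.06678247 0.034     ] 0.12281863894826844 1.4609545381944788
grasp [0.51311285 0.11946306 0.034     ]
yaw1.461 shift [ 0.0193 -0.0026  0.1566] turn [-0.0003  0.0003 -0.0054]
yaw4.603 shift [ 0.0193 -0.0026  0.1566] turn [5.000e-04 4.000e-04 9.946e-01]
yaw1.446 shift [-0.7183  0.089  -0.1498] turn [-0.0003  0.0003 -0.0005]
yaw4.587 shift [-0.7183  0.089  -0.1498] turn [5.000e-04 4.000e-04 9.995e-01]
```

Call:
move_arm:
  steps:
    - {"ax": 0,"ay": 0,"az": 0,"x": 0,"y": 0,"z": -0.08,"fingers": 1}
    - {"ax": 0,"ay": 0,"az": 0,"x": -0.07,"y": 0.01,"z": -0.15,"fingers": 1}
    - {"ax": 0,"ay": 0,"az": 0,"x": -0.718,"y": 0.089,"z": -0.15,"fingers": 1}
    - {"ax": 0,"ay": 0,"az": 0,"x": -0.718,"y": 0.089,"z": -0.15,"fingers": 1}
    - {"ax": 0,"ay": 0,"az": 0,"x": -0.718,"y": 0.089,"z": -0.15,"fingers": 1}
    - {"ax": 0,"ay": 0,"az": 0,"x": -0.718,"y": 0.089,"z": -0.15,"fingers": 1}
    - {"ax": 0,"ay": 0,"az": 0,"x": -0.718,"y": 0.089,"z": -0.15,"fingers": 1}
    - {"ax": 0,"ay": 0,"az": 0,"x": -0.718,"y": 0.089,"z": -0.15,"fingers": 1}
    - {"ax": 0,"ay": 0,"az": 0,"x": -0.718,"y": 0.089,"z": -0.15,"fingers": 1}
    - {"ax": 0,"ay": 0,"az": 0,"x": -0.718,"y": 0.089,"z": -0.15,"fingers": 1}

```text
time: 9.28
eef_pos: [0.5108, -0.2544, 0.1298]
ee_rot: [-3.14, 0.0, 1.442]
ft_force: [0.7, -0.1, -0.5]
gripper_width: 0.0877
grip_force: 0.0
```

Call:
move_arm:
  steps:
    - {"ax": 0,"ay": 0,"az": 0,"x": -0.05,"y": 0,"z": 0,"fingers": 1}
    - {"ax": 0,"ay": 0,"az": 0,"x": -0.05,"y": 0,"z": 0,"fingers": 1}
    - {"ax": 0,"ay": 0,"az": 0,"x": -0.05,"y": 0,"z": 0,"fingers": 1}
    - {"ax": 0,"ay": 0,"az": 0,"x": -0.05,"y": 0,"z": 0,"fingers": 1}
    - {"ax": 0,"ay": 0,"az": 0,"x": -0.05,"y": 0,"z": 0,"fingers": 1}
    - {"ax": 0,"ay": 0,"az": 0,"x": -0.05,"y": 0,"z": 0,"fingers": 1}

```text
time: 9.78
eef_pos: [0.5099, -0.274, 0.1301]
ee_rot: [-3.141, -0.001, 1.447]
ft_force: [-0.1, 0.5, -0.5]
gripper_width: 0.0874
grip_force: 0.0
```

```bash
python3 - <<'E'
from h import *
s=st(); snap('wrist','w6')
p=proj('w6',[[.516,-.222,.108]])[0];print(p)
x0,y0=int(p[0]-80),int(p[1]-60)
im=np.load('pics/w6.npz')['img'][:,:,::-1];print(x0,y0)
cv2.imwrite('pics/c6.png',cv2.resize(im[max(y0,0):y0+120,x0:x0+160],None,fx=5,fy=5,interpolation=cv2.INTER_CUBIC))
E
```

```text
{'time': 9.7833, 'joint_pos': [0.0222, 0.4211, 0.516, 1.8052, -0.2461, 0.9798, 0.5149], 'eef_pos': [0.5099, -0.274, 0.1301], 'ee_rot': [-3.1413, -0.0008, 1.4467], 'ft_force': [-0.0531, 0.4956, -0.5027], 'torque': [-0.0675, -0.0142, -0.0046], 'gripper_width': 0.0874, 'grip_force': 0.0}
[325.74245088 181.88306064]
245 121
```

View pics/c6.png

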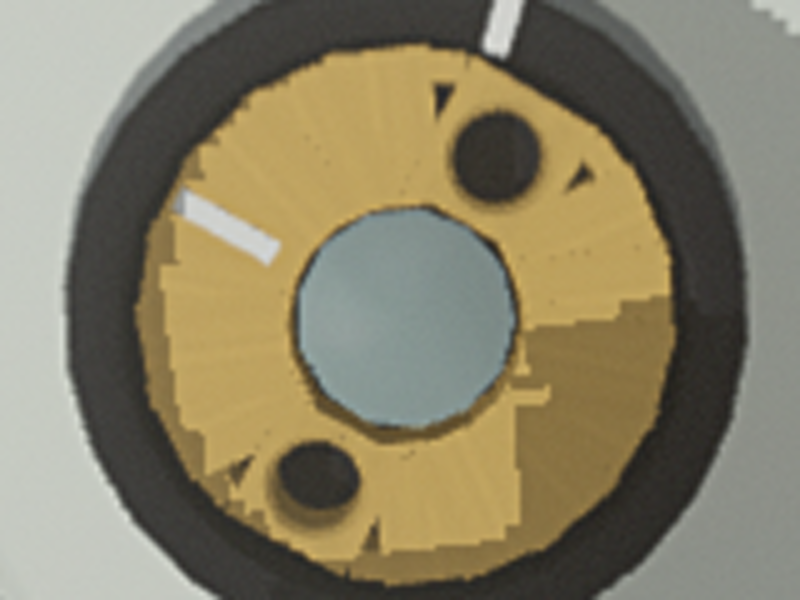

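```bash
python3 - <<'E'
from h import *
c=lambda U,V,z=.108:px('w6',245+(U+.5)/5-.5,121+(V+.5)/5-.5,z)
A,B=c(496,157),c(316,484);C=(A+B)/2
print(A,B,np.linalg.norm(A-B),'C',C,'inner',(c(293,321)+c(520,321))/2,(c(406,205)+c(406,437))/2, np.linalg.norm(c(293,321)-c(520,321)))
d=A-B;th=np.arctan2(d[1],d[0]);print('holes ang',th,'spanner yaw',th+np.pi/2)
t=c(228,227)-C;print('tick',np.arctan2(t[1],t[0]))
t=c(503,30,.115)-C;print('home',np.arctan2(t[1],t[0]))
p=proj('w6',[[.516,-.222,.115]])
tgt([.5130,.1184,.055],1.4609)
E
```

```text
[ 0.52944224 -0.20502646  0.108     ] [ 0.50144929 -0.243523    0.108     ] 0.047598201599806614 C [ 0.51544577 -0.22427473  0.108     ] inner [ 0.51587023 -0.22384477  0.108     ] [ 0.51577365 -0.22411198  0.108     ] 0.02899853468182236
holes ang 0.9420771396452762 spanner yaw 2.5128734664401726
tick 2.510196839888131
home 1.1280840508836736
yaw1.461 shift [ 0.7797 -0.0912  0.1508] turn [-0.     -0.0002 -0.0045]
yaw4.602 shift [ 0.7797 -0.0912  0.1508] turn [-3.000e-04  1.000e-04  9.955e-01]
```

Call:
move_arm:
  steps:
    - {"ax": 0,"ay": 0,"az": -0.0045,"x": 0.5,"y": -0.0585,"z": 0.0,"fingers": 1}
    - {"ax": 0,"ay": 0,"az": -0.0045,"x": 0.5,"y": -0.0585,"z": 0.0,"fingers": 1}
    - {"ax": 0,"ay": 0,"az": -0.0045,"x": 0.5,"y": -0.0585,"z": 0.0,"fingers": 1}
    - {"ax": 0,"ay": 0,"az": -0.0045,"x": 0.5,"y": -0.0585,"z": 0.0,"fingers": 1}
    - {"ax": 0,"ay": 0,"az": -0.0045,"x": 0.78,"y": -0.0912,"z": 0.15,"fingers": 1}
    - {"ax": 0,"ay": 0,"az": -0.0045,"x": 0.78,"y": -0.0912,"z": 0.15,"fingers": 1}
    - {"ax": 0,"ay": 0,"az": -0.0045,"x": 0.78,"y": -0.0912,"z": 0.15,"fingers": 1}
    - {"ax": 0,"ay": 0,"az": -0.0045,"x": 0.78,"y": -0.0912,"z": 0.15,"fingers": 1}
    - {"ax": 0,"ay": 0,"az": -0.0045,"x": 0.78,"y": -0.0912,"z": 0.15,"fingers": 1}
    - {"ax": 0,"ay": 0,"az": -0.0045,"x": 0.78,"y": -0.0912,"z": 0.15,"fingers": 1}

```text
time: 10.67
eef_pos: [0.5123, 0.1221, 0.0544]
ee_rot: [-3.141, -0.001, 1.463]
ft_force: [0.7, -0.9, 0.3]
gripper_width: 0.088
grip_force: 0.0
```

Call:
move_arm:
  steps:
    - {"ax": 0,"ay": 0,"az": 0,"x": 0,"y": 0,"z": 0,"fingers": 1}
    - {"ax": 0,"ay": 0,"az": 0,"x": 0,"y": 0,"z": 0,"fingers": 1}
    - {"ax": 0,"ay": 0,"az": 0,"x": 0,"y": 0,"z": 0,"fingers": 1}

```text
time: 10.92
eef_pos: [0.5133, 0.1169, 0.0554]
ee_rot: [3.141, 0.0, 1.46]
ft_force: [0.4, -1.0, -0.7]
gripper_width: 0.0884
grip_force: 0.0
```

```bash
python3 - <<'E'
from h import *
s=st(); tgt([.5130,.1184,-.0235],1.4609)
E
```

```text
{'time': 10.9167, 'joint_pos': [-0.6173, 0.4236, 0.3838, 1.9904, -0.2227, 0.7677, -0.2141], 'eef_pos': [0.5133, 0.1169, 0.0554], 'ee_rot': [3.1414, 0.0005, 1.4597], 'ft_force': [0.3683, -1.039, -0.6503], 'torque': [-0.0625, 0.0994, -0.0638], 'gripper_width': 0.0884, 'grip_force': 0.0}
yaw1.461 shift [ 0.0031 -0.001   0.1579] turn [ 0.      0.0002 -0.0004]
yaw4.602 shift [ 0.0031 -0.001   0.1579] turn [ 2.000e-04 -1.000e-04  9.996e-01]
```

Call:
move_arm:
  steps:
    - {"ax": 0,"ay": 0,"az": 0,"x": 0.003,"y": -0.001,"z": 0.05,"fingers": 1}
    - {"ax": 0,"ay": 0,"az": 0,"x": 0.003,"y": -0.001,"z": 0.1,"fingers": 0.9}
    - {"ax": 0,"ay": 0,"az": 0,"x": 0.003,"y": -0.001,"z": 0.14,"fingers": 0.8}
    - {"ax": 0,"ay": 0,"az": 0,"x": 0.003,"y": -0.001,"z": 0.156,"fingers": 0.7}
    - {"ax": 0,"ay": 0,"az": 0,"x": 0.003,"y": -0.001,"z": 0.156,"fingers": 0.6}
    - {"ax": 0,"ay": 0,"az": 0,"x": 0.003,"y": -0.001,"z": 0.156,"fingers": 0.5}
    - {"ax": 0,"ay": 0,"az": 0,"x": 0.003,"y": -0.001,"z": 0.156,"fingers": 0.3}
    - {"ax": 0,"ay": 0,"az": 0,"x": 0.003,"y": -0.001,"z": 0.156,"fingers": 0.1}
    - {"ax": 0,"ay": 0,"az": 0,"x": 0.003,"y": -0.001,"z": 0.156,"fingers": 0.1}
    - {"ax": 0,"ay": 0,"az": 0,"x": 0.003,"y": -0.001,"z": 0.156,"fingers": 0.1}
  force: 60

```text
time: 11.75
eef_pos: [0.5136, 0.1189, -0.022]
ee_rot: [3.14, -0.001, 1.459]
ft_force: [0.4, -0.5, -0.2]
gripper_width: 0.0311
grip_force: 0.0
```

Call:
move_arm:
  steps:
    - {"ax": 0,"ay": 0,"az": 0,"x": 0,"y": 0,"z": 0,"fingers": 0.1}
    - {"ax": 0,"ay": 0,"az": 0,"x": 0,"y": 0,"z": 0,"fingers": 0.1}
    - {"ax": 0,"ay": 0,"az": 0,"x": 0,"y": 0,"z": 0,"fingers": 0.1}
    - {"ax": 0,"ay": 0,"az": 0,"x": 0,"y": 0,"z": 0,"fingers": 0.1}
    - {"ax": 0,"ay": 0,"az": 0,"x": 0,"y": 0,"z": 0,"fingers": 0.1}
    - {"ax": 0,"ay": 0,"az": 0,"x": 0,"y": 0,"z": 0,"fingers": 0.1}

```text
time: 12.25
eef_pos: [0.5133, 0.1188, -0.0225]
ee_rot: [3.141, -0.0, 1.459]
ft_force: [-1.2, 0.3, 4.6]
gripper_width: 0.0175
grip_force: 60.0
```

```bash
python3 - <<'E'
from h import *
s=st(); C=np.array([.5156,-.2241]);y=2.512;L=.078
tgt([C[0]+L*np.cos(y),C[1]+L*np.sin(y),s['eef_pos'][2]+.15],y)
E
```

```text
{'time': 12.25, 'joint_pos': [-0.5674, 0.5498, 0.3222, 2.0308, -0.2958, 0.6044, -0.1563], 'eef_pos': [0.5133, 0.1188, -0.0225], 'ee_rot': [3.1413, -0.0003, 1.459], 'ft_force': [-1.2041, 0.3424, 4.5811], 'torque': [-0.038, 0.2183, 0.0872], 'gripper_width': 0.0175, 'grip_force': 60.0014}
yaw2.512 shift [-0.6037 -0.0544 -0.3002] turn [ 1.000e-04 -0.000e+00 -3.352e-01]
yaw5.654 shift [-0.6037 -0.0544 -0.3002] turn [-0.000e+00 -2.000e-04  6.648e-01]
```

Call:
move_arm:
  steps:
    - {"ax": 0,"ay": 0,"az": 0,"x": 0,"y": 0,"z": -0.03,"fingers": 0.1}
    - {"ax": 0,"ay": 0,"az": 0,"x": 0,"y": 0,"z": -0.08,"fingers": 0.1}
    - {"ax": 0,"ay": 0,"az": 0,"x": 0,"y": 0,"z": -0.14,"fingers": 0.1}
    - {"ax": 0,"ay": 0,"az": 0,"x": 0,"y": 0,"z": -0.2,"fingers": 0.1}
    - {"ax": 0,"ay": 0,"az": 0,"x": 0,"y": 0,"z": -0.26,"fingers": 0.1}
    - {"ax": 0,"ay": 0,"az": -0.03,"x": -0.04,"y": -0.004,"z": -0.3,"fingers": 0.1}
    - {"ax": 0,"ay": 0,"az": -0.06,"x": -0.1,"y": -0.01,"z": -0.3,"fingers": 0.1}
    - {"ax": 0,"ay": 0,"az": -0.09,"x": -0.16,"y": -0.016,"z": -0.3,"fingers": 0.1}
    - {"ax": 0,"ay": 0,"az": -0.12,"x": -0.22,"y": -0.022,"z": -0.3,"fingers": 0.1}
    - {"ax": 0,"ay": 0,"az": -0.15,"x": -0.28,"y": -0.026,"z": -0.3,"fingers": 0.1}

```text
time: 13.08
eef_pos: [0.4833, -0.0202, 0.1269]
ee_rot: [-3.141, -0.0, 1.935]
ft_force: [1.0, -0.5, -2.3]
gripper_width: 0.0175
grip_force: 60.0
```

```bash
python3 - <<'E'
from h import *
s=st(); C=np.array([.5156,-.2241]);y=2.512;L=.0783
tgt([C[0]+L*np.cos(y),C[1]+L*np.sin(y),.125],y)
E
```

```text
{'time': 13.0833, 'joint_pos': [-0.3892, 0.2474, 0.3916, 2.0232, -0.1204, 0.8936, 0.4317], 'eef_pos': [0.4833, -0.0202, 0.1269], 'ee_rot': [-3.1407, -0.0004, 1.9351], 'ft_force': [0.9989, -0.4546, -2.2865], 'torque': [0.0001, 0.0411, -0.032], 'gripper_width': 0.0175, 'grip_force': 59.9977}
yaw2.512 shift [-0.2729 -0.1704  0.0038] turn [-0.0002 -0.0002 -0.1836]
yaw5.654 shift [-0.2729 -0.1704  0.0038] turn [-3.000e-04  3.000e-04  8.164e-01]
```

Call:
move_arm:
  steps:
    - {"ax": 0,"ay": 0,"az": -0.03,"x": -0.045,"y": -0.028,"z": 0,"fingers": 0.1}
    - {"ax": 0,"ay": 0,"az": -0.06,"x": -0.09,"y": -0.056,"z": 0,"fingers": 0.1}
    - {"ax": 0,"ay": 0,"az": -0.09,"x": -0.135,"y": -0.084,"z": 0,"fingers": 0.1}
    - {"ax": 0,"ay": 0,"az": -0.12,"x": -0.18,"y": -0.112,"z": 0,"fingers": 0.1}
    - {"ax": 0,"ay": 0,"az": -0.15,"x": -0.225,"y": -0.14,"z": 0,"fingers": 0.1}
    - {"ax": 0,"ay": 0,"az": -0.175,"x": -0.26,"y": -0.162,"z": 0,"fingers": 0.1}
    - {"ax": 0,"ay": 0,"az": -0.181,"x": -0.271,"y": -0.169,"z": 0,"fingers": 0.1}
    - {"ax": 0,"ay": 0,"az": -0.181,"x": -0.271,"y": -0.169,"z": 0,"fingers": 0.1}
    - {"ax": 0,"ay": 0,"az": -0.181,"x": -0.271,"y": -0.169,"z": 0,"fingers": 0.1}
    - {"ax": 0,"ay": 0,"az": -0.181,"x": -0.271,"y": -0.169,"z": 0,"fingers": 0.1}

```text
time: 13.92
eef_pos: [0.453, -0.1745, 0.1269]
ee_rot: [3.142, -0.001, 2.499]
ft_force: [-0.2, -0.0, -2.0]
gripper_width: 0.0174
grip_force: 60.0
```

```bash
python3 - <<'E'
from h import *
s=st(); C=np.array([.5156,-.2241]);y=2.512;L=.0783
tgt([C[0]+L*np.cos(y),C[1]+L*np.sin(y),.0735+.008],y)
snap('scene','s7');snap('top','t7')
a=np.load('pics/s7.npz')['img'][:,:,::-1];b=np.load('pics/t7.npz')['img'][:,:,::-1]
c=np.zeros((500,800,3),np.uint8)
p=proj('s7',[[C[0],C[1],.13]])[0].astype(int);q=proj('t7',[[C[0],C[1],.13]])[0].astype(int);print(p,q)
c[:480,:440]=cv2.resize(a[p[1]-48:p[1]+32,p[0]-33:p[0]+40],(440,480),interpolation=2);c[:,440:]=cv2.resize(b[q[1]-25:q[1]+25,q[0]-18:q[0]+18],(360,500),interpolation=2)
cv2.imwrite('pics/c7.png',c)
e=s['eef_pos'];yw=s['ee_rot'][2];ux=np.array([np.cos(yw),np.sin(yw),0]);uy=np.array([-ux[1],ux[0],0])
O=e-ux*L;O[2]=e[2]+.0245
pts=[O+ux*x+uy*v+np.array([0,0,z]) for x,v,z in((-10,29,20),(-10,-29,20),(10,-29,20),(10,29,20),(0,24,0),(0,-24,0)) for x,v,z in[(x/1e3,v/1e3,z/1e3)]]
print('scene',((proj('s7',pts)-[p[0]-33,p[1]-48])*[440/73,6]).round(0).tolist());print('top',((proj('t7',pts)-[q[0]-18,q[1]-25])*10+[440,0]).round(0).tolist())
E
```

```text
{'time': 13.9167, 'joint_pos': [-0.0495, 0.2496, 0.3766, 2.0187, -0.1172, 0.8944, 1.3179], 'eef_pos': [0.453, -0.1745, 0.1269], 'ee_rot': [3.1416, -0.001, 2.4986], 'ft_force': [-0.2079, -0.0419, -2.0102], 'torque': [0.0348, 0.074, -0.0382], 'gripper_width': 0.0174, 'grip_force': 59.9972}
yaw2.512 shift [-0.0032 -0.0064  0.0907] turn [ 0.     -0.0003 -0.0043]
yaw5.654 shift [-0.0032 -0.0064  0.0907] turn [-5.000e-04 -0.000e+00  9.957e-01]
[233 257] [402 269]
scene [[114.0, 235.0], [284.0, 222.0], [283.0, 182.0], [114.0, 194.0], [135.0, 253.0], [274.0, 243.0]]
top [[786.0, 292.0], [558.0, 128.0], [503.0, 207.0], [732.0, 371.0], [722.0, 320.0], [536.0, 186.0]]
```

View pics/c7.png

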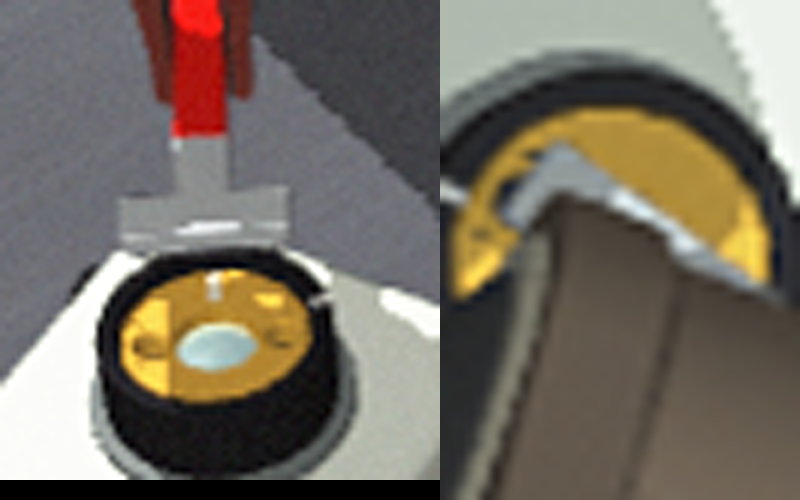

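The picture shows the head plate level above the barrel and square to the hole line, close to the prediction. In the scene part its corners are about (119,200) and (290,186); in the top part they are (558,140) and (507,225). I'll compare these residuals with the holes' own residuals in the same views.

```bash
python3 - <<'E'
from h import *
A=np.array([.52944,-.20503,.108]);B=np.array([.50145,-.24352,.108])
p=[200,209]
print('scene holes pred',((proj('s7',[A,B])-p)*[440/73,6]).round(1).tolist(),'obs (275,335),(152,346)')
print('top holes pred',proj('top0',[A,B]).round(2).tolist(),'obs (391.57,264.0),(409.43,276.57)')
# world motion per px: jacobians near the head
for n in('s7','t7'):
    P=np.array([.5156,-.2241,.14]);J=np.array([proj(n,P+d)[0]-proj(n,P)[0] for d in np.eye(3)*.001]).T;print(n,J.round(3).tolist())
E
```

```text
scene holes pred [[276.3, 329.8], [142.3, 341.5]] obs (275,335),(152,346)
top holes pred [[391.98, 263.84], [410.0, 276.35]] obs (391.57,264.0),(409.43,276.57)
s7 [[0.289, 0.378, -0.046], [0.251, -0.233, -0.326]]
t7 [[-0.015, -0.469, 0.076], [-0.473, 0.011, -0.017]]
```

Call:
move_arm:
  steps:
    - {"ax": 0,"ay": 0,"az": -0.0043,"x": -0.004,"y": -0.006,"z": 0.01,"fingers": 0.1}
    - {"ax": 0,"ay": 0,"az": -0.0043,"x": -0.004,"y": -0.006,"z": 0.03,"fingers": 0.1}
    - {"ax": 0,"ay": 0,"az": -0.0043,"x": -0.004,"y": -0.006,"z": 0.05,"fingers": 0.1}
    - {"ax": 0,"ay": 0,"az": -0.0043,"x": -0.004,"y": -0.006,"z": 0.07,"fingers": 0.1}
    - {"ax": 0,"ay": 0,"az": -0.0043,"x": -0.004,"y": -0.006,"z": 0.08,"fingers": 0.1}
    - {"ax": 0,"ay": 0,"az": -0.0043,"x": -0.004,"y": -0.006,"z": 0.08,"fingers": 0.1}
    - {"ax": 0,"ay": 0,"az": -0.0043,"x": -0.004,"y": -0.006,"z": 0.08,"fingers": 0.1}
    - {"ax": 0,"ay": 0,"az": -0.0043,"x": -0.004,"y": -0.006,"z": 0.08,"fingers": 0.1}

```text
time: 14.68
eef_pos: [0.4531, -0.1793, 0.0874]
ee_rot: [-3.142, 0.0, 2.512]
ft_force: [0.5, 0.3, -2.3]
gripper_width: 0.0171
grip_force: 60.0
```

```bash
python3 - <<'E'
from h import *
s=st(); C=np.array([.5156,-.2241]);y=2.512;L=.0783
tgt([C[0]+L*np.cos(y),C[1]+L*np.sin(y),.0735],y)
E
```

```text
{'time': 14.6833, 'joint_pos': [-0.0223, 0.3101, 0.3629, 2.054, -0.1512, 0.8021, 1.3715], 'eef_pos': [0.4531, -0.1793, 0.0874], 'ee_rot': [-3.1416, 0.0002, 2.5121], 'ft_force': [0.5432, 0.2743, -2.3461], 'torque': [-0.0034, 0.1144, -0.0297], 'gripper_width': 0.0171, 'grip_force': 59.997}
yaw2.512 shift [0.0028 0.0013 0.0277] turn [-0.      0.0001  0.    ]
yaw5.654 shift [0.0028 0.0013 0.0277] turn [-1.e-04 -0.e+00 -1.e+00]
```

Call:
move_arm:
  steps:
    - {"ax": 0,"ay": 0,"az": 0,"x": 0.002,"y": 0.0014,"z": 0,"fingers": 0.1}
    - {"ax": 0,"ay": 0,"az": 0,"x": 0.002,"y": 0.0014,"z": 0.006,"fingers": 0.1}
    - {"ax": 0,"ay": 0,"az": 0,"x": 0.002,"y": 0.0014,"z": 0.01,"fingers": 0.1}
    - {"ax": 0,"ay": 0,"az": 0,"x": 0.002,"y": 0.0014,"z": 0.014,"fingers": 0.1}
    - {"ax": 0,"ay": 0,"az": 0,"x": 0.002,"y": 0.0014,"z": 0.016,"fingers": 0.1}
    - {"ax": 0,"ay": 0,"az": 0,"x": 0.002,"y": 0.0014,"z": 0.016,"fingers": 0.1}
    - {"ax": 0,"ay": 0,"az": 0,"x": 0.002,"y": 0.0014,"z": 0.016,"fingers": 0.1}

```text
time: 15.27
eef_pos: [0.4525, -0.1781, 0.0792]
ee_rot: [-3.142, -0.0, 2.512]
ft_force: [-0.1, 0.2, -2.2]
gripper_width: 0.0173
grip_force: 60.0
```

```bash
python3 - <<'E'
from h import *
s=st(); C=np.array([.5156,-.2241]);y=2.512;L=.0783
tgt([C[0]+L*np.cos(y),C[1]+L*np.sin(y),.0735],y)
E
```

```text
{'time': 15.2667, 'joint_pos': [-0.0202, 0.3214, 0.3589, 2.0631, -0.1579, 0.7827, 1.3756], 'eef_pos': [0.4525, -0.1781, 0.0792], 'ee_rot': [-3.1415, -0.0001, 2.5122], 'ft_force': [-0.1036, 0.1847, -2.1669], 'torque': [0.0159, 0.0132, 0.0144], 'gripper_width': 0.0173, 'grip_force': 59.9971}
yaw2.512 shift [ 0.0004 -0.0001  0.0114] turn [-0.     -0.      0.0001]
yaw5.654 shift [ 0.0004 -0.0001  0.0114] turn [ 1.000e-04 -0.000e+00 -9.999e-01]
```

Call:
move_arm:
  steps:
    - {"ax": 0,"ay": 0,"az": 0,"x": 0,"y": 0,"z": 0.003,"fingers": 0.1}
    - {"ax": 0,"ay": 0,"az": 0,"x": 0,"y": 0,"z": 0.006,"fingers": 0.1}
    - {"ax": 0,"ay": 0,"az": 0,"x": 0,"y": 0,"z": 0.008,"fingers": 0.1}
    - {"ax": 0,"ay": 0,"az": 0,"x": 0,"y": 0,"z": 0.01,"fingers": 0.1}
    - {"ax": 0,"ay": 0,"az": 0,"x": 0,"y": 0,"z": 0.011,"fingers": 0.1}
    - {"ax": 0,"ay": 0,"az": 0,"x": 0,"y": 0,"z": 0.011,"fingers": 0.1}
    - {"ax": 0,"ay": 0,"az": 0,"x": 0,"y": 0,"z": 0.011,"fingers": 0.1}

```text
time: 15.85
eef_pos: [0.4525, -0.178, 0.0738]
ee_rot: [3.142, -0.0, 2.512]
ft_force: [-0.2, 0.5, -1.7]
gripper_width: 0.0176
grip_force: 60.0
```

```bash
python3 - <<'E'
from h import *
s=st()
E
```

```text
{'time': 15.85, 'joint_pos': [-0.0173, 0.33, 0.3561, 2.0677, -0.1631, 0.77, 1.3801], 'eef_pos': [0.4525, -0.178, 0.0738], 'ee_rot': [3.1416, -0.0001, 2.5122], 'ft_force': [-0.1777, 0.4717, -1.7237], 'torque': [0.0747, 0.1463, 0.0127], 'gripper_width': 0.0176, 'grip_force': 59.9972}
```

Call:
move_arm:
  steps:
    - {"ax": 0,"ay": 0,"az": 0,"x": 0,"y": 0,"z": 0.001,"fingers": 0.1}
    - {"ax": 0,"ay": 0,"az": 0,"x": 0,"y": 0,"z": 0.002,"fingers": 0.1}
    - {"ax": 0,"ay": 0,"az": 0,"x": 0,"y": 0,"z": 0.002,"fingers": 0.1}
    - {"ax": 0,"ay": 0,"az": 0,"x": 0,"y": 0,"z": 0.002,"fingers": 0.1}

```text
time: 16.18
eef_pos: [0.4525, -0.178, 0.073]
ee_rot: [3.141, -0.0, 2.512]
ft_force: [-1.7, 2.1, 3.3]
gripper_width: 0.0175
grip_force: 60.0
```

```bash
python3 - <<'E'
from h import *
s=st()
E
```

```text
{'time': 16.1833, 'joint_pos': [-0.0167, 0.3312, 0.3557, 2.0685, -0.164, 0.768, 1.381], 'eef_pos': [0.4525, -0.178, 0.073], 'ee_rot': [3.1414, -0.0, 2.5122], 'ft_force': [-1.6706, 2.0825, 3.2743], 'torque': [0.1781, 0.421, -0.0085], 'gripper_width': 0.0175, 'grip_force': 59.9991}
```

Contact came with the plate at the expected full depth, so both pins are in. I'll turn clockwise about the ring axis, 0.7 rad first.

Call:
move_arm:
  steps:
    - {"ax": 0,"ay": 0,"az": 0.0223,"x": -0.0004,"y": 0.0109,"z": 0,"fingers": 0.1}
    - {"ax": 0,"ay": 0,"az": 0.0446,"x": -0.0015,"y": 0.0218,"z": 0,"fingers": 0.1}
    - {"ax": 0,"ay": 0,"az": 0.0668,"x": -0.0034,"y": 0.0326,"z": 0,"fingers": 0.1}
    - {"ax": 0,"ay": 0,"az": 0.0891,"x": -0.0061,"y": 0.0432,"z": 0,"fingers": 0.1}
    - {"ax": 0,"ay": 0,"az": 0.1114,"x": -0.0095,"y": 0.0536,"z": 0,"fingers": 0.1}
    - {"ax": 0,"ay": 0,"az": 0.1337,"x": -0.0136,"y": 0.0638,"z": 0,"fingers": 0.1}
    - {"ax": 0,"ay": 0,"az": 0.156,"x": -0.0184,"y": 0.0736,"z": 0,"fingers": 0.1}
    - {"ax": 0,"ay": 0,"az": 0.1783,"x": -0.0239,"y": 0.0831,"z": 0,"fingers": 0.1}
    - {"ax": 0,"ay": 0,"az": 0.2005,"x": -0.03,"y": 0.0921,"z": 0,"fingers": 0.1}
    - {"ax": 0,"ay": 0,"az": 0.2228,"x": -0.0368,"y": 0.1008,"z": 0,"fingers": 0.1}

```text
time: 17.02
eef_pos: [0.497, -0.1484, 0.0729]
ee_rot: [-3.141, 0.0, 1.809]
ft_force: [-3.1, -0.4, 3.1]
gripper_width: 0.0178
grip_force: 60.0
```

```bash
cat >> h.py <<'E'
def arc(yt,C=np.array([.5156,-.2241])):
    s=st();e=s['eef_pos'];y=s['ee_rot'][2];L=.0782
    O=e[:2]-L*np.array([np.cos(y),np.sin(y)]);print('centre err',(O-C).round(4))
    q=s['torque'];print('moment about ring axis', np.cross(e[:2]-C,s['ft_force'][:2])+q[2])
    tgt([C[0]+L*np.cos(yt),C[1]+L*np.sin(yt),.073],yt,s=s)
E
python3 -c "
from h import *
arc(1.2)"
```

```text
{'time': 17.0167, 'joint_pos': [-0.2036, 0.4001, 0.5072, 2.0009, -0.265, 0.8047, 0.6936], 'eef_pos': [0.497, -0.1484, 0.0729], 'ee_rot': [-3.1411, 0.0002, 1.8089], 'ft_force': [-3.0853, -0.4295, 3.0878], 'torque': [-0.3813, 0.7095, 0.0011], 'gripper_width': 0.0178, 'grip_force': 59.9968}
centre err [-0.0002 -0.0003]
moment about ring axis 0.24273991810798065
yaw1.200 shift [-0.0277  0.09   -0.0002] turn [-1.000e-04  1.000e-04  1.938e-01]
yaw4.342 shift [-0.0277  0.09   -0.0002] turn [-2.000e-04 -2.000e-04 -8.062e-01]
```

Call:
move_arm:
  steps:
    - {"ax": 0,"ay": 0,"az": 0.0223,"x": -0.0004,"y": 0.0109,"z": 0,"fingers": 0.1}
    - {"ax": 0,"ay": 0,"az": 0.0446,"x": -0.0015,"y": 0.0218,"z": 0,"fingers": 0.1}
    - {"ax": 0,"ay": 0,"az": 0.0668,"x": -0.0034,"y": 0.0326,"z": 0,"fingers": 0.1}
    - {"ax": 0,"ay": 0,"az": 0.0891,"x": -0.0061,"y": 0.0432,"z": 0,"fingers": 0.1}
    - {"ax": 0,"ay": 0,"az": 0.1114,"x": -0.0095,"y": 0.0536,"z": 0,"fingers": 0.1}
    - {"ax": 0,"ay": 0,"az": 0.1337,"x": -0.0136,"y": 0.0638,"z": 0,"fingers": 0.1}
    - {"ax": 0,"ay": 0,"az": 0.156,"x": -0.0184,"y": 0.0736,"z": 0,"fingers": 0.1}
    - {"ax": 0,"ay": 0,"az": 0.1783,"x": -0.0239,"y": 0.0831,"z": 0,"fingers": 0.1}
    - {"ax": 0,"ay": 0,"az": 0.1783,"x": -0.0239,"y": 0.0831,"z": 0,"fingers": 0.1}

```text
time: 17.77
eef_pos: [0.541, -0.1499, 0.0728]
ee_rot: [3.141, 0.0, 1.249]
ft_force: [-0.4, 1.8, 3.9]
gripper_width: 0.0175
grip_force: 60.0
```

```bash
python3 -c "
from h import *
arc(1.06)"
```

```text
{'time': 17.7667, 'joint_pos': [-0.2913, 0.4945, 0.6368, 1.9053, -0.3797, 0.8635, 0.2181], 'eef_pos': [0.541, -0.1499, 0.0728], 'ee_rot': [3.1412, 0.0005, 1.2495], 'ft_force': [-0.4338, 1.8456, 3.8797], 'torque': [-0.0767, 0.4314, -0.0418], 'gripper_width': 0.0175, 'grip_force': 60.0099}
centre err [ 0.0007 -0.    ]
moment about ring axis 0.0372329403560083
yaw1.060 shift [-0.0032  0.0281 -0.0003] turn [0.0001 0.0001 0.0603]
yaw4.202 shift [-0.0032  0.0281 -0.0003] turn [-2.000e-04  2.000e-04 -9.397e-01]
```

Call:
move_arm:
  steps:
    - {"ax": 0,"ay": 0,"az": 0.0159,"x": -0.0002,"y": 0.0078,"z": 0,"fingers": 0.1}
    - {"ax": 0,"ay": 0,"az": 0.0318,"x": -0.0008,"y": 0.0156,"z": 0,"fingers": 0.1}
    - {"ax": 0,"ay": 0,"az": 0.0477,"x": -0.0018,"y": 0.0234,"z": 0,"fingers": 0.1}
    - {"ax": 0,"ay": 0,"az": 0.0603,"x": -0.0028,"y": 0.029,"z": 0,"fingers": 0.1}
    - {"ax": 0,"ay": 0,"az": 0.0603,"x": -0.0028,"y": 0.029,"z": 0,"fingers": 0.1}
    - {"ax": 0,"ay": 0,"az": 0.0603,"x": -0.0028,"y": 0.029,"z": 0,"fingers": 0.1}

```text
time: 18.27
eef_pos: [0.5538, -0.1555, 0.0729]
ee_rot: [3.141, -0.0, 1.066]
ft_force: [-0.2, 1.5, 3.9]
gripper_width: 0.0174
grip_force: 60.0
```

```bash
python3 -c "
from h import *
arc(1.02)"
```

```text
{'time': 18.2667, 'joint_pos': [-0.3073, 0.5281, 0.6798, 1.8732, -0.421, 0.887, 0.0729], 'eef_pos': [0.5538, -0.1555, 0.0729], 'ee_rot': [3.1411, -0.0002, 1.0659], 'ft_force': [-0.1915, 1.4652, 3.9177], 'torque': [0.0056, 0.3098, 0.027], 'gripper_width': 0.0174, 'grip_force': 59.9998}
centre err [0.0004 0.0002]
moment about ring axis 0.09614238240206129
yaw1.020 shift [-0.0009  0.0066 -0.0002] turn [ 0.0002 -0.0001  0.0146]
yaw4.162 shift [-0.0009  0.0066 -0.0002] turn [ 1.000e-04  3.000e-04 -9.854e-01]
```

Call:
move_arm:
  steps:
    - {"ax": 0,"ay": 0,"az": 0.008,"x": 0,"y": 0.0039,"z": 0,"fingers": 0.1}
    - {"ax": 0,"ay": 0,"az": 0.0159,"x": -0.0002,"y": 0.0078,"z": 0,"fingers": 0.1}
    - {"ax": 0,"ay": 0,"az": 0.0159,"x": -0.0002,"y": 0.0078,"z": 0,"fingers": 0.1}
    - {"ax": 0,"ay": 0,"az": 0.0159,"x": -0.0002,"y": 0.0078,"z": 0,"fingers": 0.1}

```text
time: 18.6
eef_pos: [0.5558, -0.1565, 0.0725]
ee_rot: [-3.139, 0.0, 1.015]
ft_force: [-4.8, 4.3, 5.5]
gripper_width: 0.0179
grip_force: 60.5
```

```bash
python3 -c "
from h import *
arc(0.98)"
```

```text
{'time': 18.6, 'joint_pos': [-0.3111, 0.5377, 0.6913, 1.8654, -0.4322, 0.8963, 0.0326], 'eef_pos': [0.5558, -0.1565, 0.0725], 'ee_rot': [-3.1386, 0.0001, 1.015], 'ft_force': [-4.8202, 4.319, 5.5471], 'torque': [0.577, 1.3214, 0.8663], 'gripper_width': 0.0179, 'grip_force': 60.4931}
centre err [-0.0011  0.0012]
moment about ring axis 1.3658533695386583
yaw0.980 shift [-0.001   0.0086 -0.0011] turn [-0.001   0.      0.0111]
yaw4.122 shift [-0.001   0.0086 -0.0011] turn [-1.000e-04 -1.500e-03 -9.889e-01]
```

The moment rose to 1.37 N m, well above friction, so the ring is on its stop. I'll back off within the play and lift straight out.

Call:
move_arm:
  steps:
    - {"ax": 0,"ay": 0,"az": -0.01,"x": 0,"y": -0.005,"z": 0,"fingers": 0.1}
    - {"ax": 0,"ay": 0,"az": -0.019,"x": -0.0003,"y": -0.0093,"z": 0,"fingers": 0.1}
    - {"ax": 0,"ay": 0,"az": -0.019,"x": -0.0003,"y": -0.0093,"z": 0,"fingers": 0.1}
    - {"ax": 0,"ay": 0,"az": -0.019,"x": -0.0003,"y": -0.0093,"z": 0,"fingers": 0.1}

```text
time: 18.93
eef_pos: [0.5536, -0.1554, 0.0731]
ee_rot: [3.14, -0.001, 1.072]
ft_force: [1.1, 2.4, 2.9]
gripper_width: 0.0174
grip_force: 60.0
```

```bash
python3 -c "
from h import *
arc(1.07)"
```

```text
{'time': 18.9333, 'joint_pos': [-0.3064, 0.5263, 0.6782, 1.8745, -0.4197, 0.8856, 0.0777], 'eef_pos': [0.5536, -0.1554, 0.0731], 'ee_rot': [3.1403, -0.0007, 1.0717], 'ft_force': [1.0668, 2.42, 2.9017], 'torque': [0.1068, -0.0104, 0.0598], 'gripper_width': 0.0174, 'grip_force': 60.0001}
centre err [0.0005 0.    ]
moment about ring axis 0.07833949616964428
yaw1.070 shift [-0.0005 -0.0006  0.0001] turn [ 0.0004 -0.0002  0.0005]
yaw4.212 shift [-0.0005 -0.0006  0.0001] turn [ 3.000e-04  6.000e-04 -9.995e-01]
```

Call:
move_arm:
  steps:
    - {"ax": 0,"ay": 0,"az": 0,"x": 0,"y": 0,"z": -0.006,"fingers": 0.1}
    - {"ax": 0,"ay": 0,"az": 0,"x": 0,"y": 0,"z": -0.014,"fingers": 0.1}
    - {"ax": 0,"ay": 0,"az": 0,"x": 0,"y": 0,"z": -0.022,"fingers": 0.1}
    - {"ax": 0,"ay": 0,"az": 0,"x": 0,"y": 0,"z": -0.034,"fingers": 0.1}
    - {"ax": 0,"ay": 0,"az": 0,"x": 0,"y": 0,"z": -0.06,"fingers": 0.1}
    - {"ax": 0,"ay": 0,"az": 0,"x": 0,"y": 0,"z": -0.1,"fingers": 0.1}
    - {"ax": 0,"ay": 0,"az": 0,"x": 0,"y": 0,"z": -0.12,"fingers": 0.1}
    - {"ax": 0,"ay": 0,"az": 0,"x": 0,"y": 0,"z": -0.12,"fingers": 0.1}
    - {"ax": 0,"ay": 0,"az": 0,"x": 0,"y": 0,"z": -0.12,"fingers": 0.1}

```text
time: 19.68
eef_pos: [0.5534, -0.1552, 0.1334]
ee_rot: [3.14, -0.001, 1.073]
ft_force: [0.5, 0.5, -2.9]
gripper_width: 0.0174
grip_force: 60.0
```

```bash
python3 -c "
from h import *
s=st();tgt([.5133,.1188,.133],1.459)
snap('scene','s8');snap('top','t8')
# ring tick check in scene: white pixels within ring annulus
d=np.load('pics/s8.npz');im=d['img'].astype(int)
C=np.array([.5156,-.2241])
for n in('s8','t8','s7','w6'):
  im=np.load('pics/'+n+'.npz')['img'].astype(int)
  for rr,z in((.0245,.108),(.028,.108),(.031,.108),(.038,.115),(.041,.115)):
    a=np.arange(0,2*np.pi,.03);P=np.c_[C[0]+rr*np.cos(a),C[1]+rr*np.sin(a),0*a+z];q=proj(n,P).round().astype(int)
    v=np.array([im[y,x].min() if 0<=y<480 and 0<=x<640 else 0 for x,y in q]);k=np.argsort(-v)[:5];print(n,rr,[(round(a[i],2),int(v[i])) for i in k])
"
```

```text
{'time': 19.6833, 'joint_pos': [-0.3499, 0.4509, 0.7291, 1.8229, -0.3532, 1.0, 0.0253], 'eef_pos': [0.5534, -0.1552, 0.1334], 'ee_rot': [3.1403, -0.001, 1.0726], 'ft_force': [0.509, 0.4811, -2.9174], 'torque': [-0.0145, 0.0813, 0.0359], 'gripper_width': 0.0174, 'grip_force': 59.9972}
yaw1.459 shift [ 0.4431 -0.3322  0.0009] turn [ 0.0005 -0.0002 -0.123 ]
yaw4.601 shift [ 0.4431 -0.3322  0.0009] turn [-3.00e-04 -7.00e-04  8.77e-01]
s8 0.0245 [(np.float64(1.2), 250), (np.float64(1.23), 250), (np.float64(1.17), 250), (np.float64(1.14), 250), (np.float64(1.02), 199)]
s8 0.028 [(np.float64(1.17), 254), (np.float64(1.11), 252), (np.float64(1.14), 252), (np.float64(0.99), 143), (np.float64(1.05), 143)]
s8 0.031 [(np.float64(1.14), 228), (np.float64(1.08), 228), (np.float64(1.11), 228), (np.float64(1.17), 203), (np.float64(1.2), 203)]
s8 0.038 [(np.float64(2.76), 244), (np.float64(2.73), 244), (np.float64(2.7), 233), (np.float64(2.67), 232), (np.float64(2.34), 231)]
s8 0.041 [(np.float64(3.18), 254), (np.float64(3.21), 254), (np.float64(3.0), 252), (np.float64(3.12), 249), (np.float64(3.72),
[... 1324 characters left out ...]
7), (np.float64(3.63), 247)]
w6 0.0245 [(np.float64(2.55), 207), (np.float64(2.49), 206), (np.float64(2.52), 205), (np.float64(2.46), 200), (np.float64(2.58), 147)]
w6 0.028 [(np.float64(2.49), 207), (np.float64(2.55), 207), (np.float64(2.52), 204), (np.float64(2.46), 163), (np.float64(2.58), 150)]
w6 0.031 [(np.float64(2.52), 203), (np.float64(2.49), 201), (np.float64(2.55), 152), (np.float64(2.58), 132), (np.float64(2.46), 107)]
w6 0.038 [(np.float64(1.14), 205), (np.float64(1.17), 199), (np.float64(1.11), 193), (np.float64(2.46), 65), (np.float64(2.52), 64)]
w6 0.041 [(np.float64(1.17), 208), (np.float64(1.14), 205), (np.float64(1.11), 151), (np.float64(2.64), 65), (np.float64(2.46), 65)]
```

The ring's white tick now stands at about 1.13 rad, on the rim's home mark at 1.13. Next I'll carry the spanner to the mat.

```bash
python3 -c "
from h import *
tgt([.525,.091,.133],1.47)"
```

```text
yaw1.470 shift [ 0.4058 -0.2833 -0.0014] turn [-3.000e-04 -1.000e-04 -1.265e-01]
yaw4.612 shift [ 0.4058 -0.2833 -0.0014] turn [-1.000e-04  4.000e-04  8.735e-01]
```

Call:
move_arm:
  steps:
    - {"ax": 0,"ay": 0,"az": -0.01,"x": 0.03,"y": -0.021,"z": 0,"fingers": 0.1}
    - {"ax": 0,"ay": 0,"az": -0.026,"x": 0.081,"y": -0.057,"z": 0,"fingers": 0.1}
    - {"ax": 0,"ay": 0,"az": -0.042,"x": 0.135,"y": -0.094,"z": 0,"fingers": 0.1}
    - {"ax": 0,"ay": 0,"az": -0.06,"x": 0.19,"y": -0.133,"z": 0,"fingers": 0.1}
    - {"ax": 0,"ay": 0,"az": -0.076,"x": 0.245,"y": -0.171,"z": 0,"fingers": 0.1}
    - {"ax": 0,"ay": 0,"az": -0.095,"x": 0.3,"y": -0.21,"z": 0,"fingers": 0.1}
    - {"ax": 0,"ay": 0,"az": -0.11,"x": 0.35,"y": -0.245,"z": 0,"fingers": 0.1}
    - {"ax": 0,"ay": 0,"az": -0.1225,"x": 0.39,"y": -0.272,"z": 0,"fingers": 0.1}
    - {"ax": 0,"ay": 0,"az": -0.1265,"x": 0.406,"y": -0.283,"z": 0,"fingers": 0.1}
    - {"ax": 0,"ay": 0,"az": -0.1265,"x": 0.406,"y": -0.283,"z": 0,"fingers": 0.1}

```text
time: 20.62
eef_pos: [0.5248, 0.0933, 0.1319]
ee_rot: [-3.14, -0.0, 1.474]
ft_force: [1.4, -1.3, -2.2]
gripper_width: 0.0173
grip_force: 60.0
```

Call:
move_arm:
  steps:
    - {"ax": 0,"ay": 0,"az": 0,"x": 0,"y": 0,"z": 0.04,"fingers": 0.1}
    - {"ax": 0,"ay": 0,"az": 0,"x": 0,"y": 0,"z": 0.09,"fingers": 0.1}
    - {"ax": 0,"ay": 0,"az": 0,"x": 0,"y": 0,"z": 0.15,"fingers": 0.1}
    - {"ax": 0,"ay": 0,"az": 0,"x": 0,"y": 0,"z": 0.2,"fingers": 0.1}
    - {"ax": 0,"ay": 0,"az": 0,"x": 0,"y": 0,"z": 0.25,"fingers": 0.1}
    - {"ax": 0,"ay": 0,"az": 0,"x": 0,"y": 0,"z": 0.28,"fingers": 0.1}
    - {"ax": 0,"ay": 0,"az": 0,"x": 0,"y": 0,"z": 0.295,"fingers": 0.1}
    - {"ax": 0,"ay": 0,"az": 0,"x": 0,"y": 0,"z": 0.295,"fingers": 0.1}
    - {"ax": 0,"ay": 0,"az": 0,"x": 0,"y": 0,"z": 0.295,"fingers": 0.1}

```text
time: 21.37
eef_pos: [0.526, 0.0892, -0.0145]
ee_rot: [3.142, 0.001, 1.468]
ft_force: [0.7, 0.4, -1.7]
gripper_width: 0.0173
grip_force: 60.0
```

```bash
python3 -c "
from h import *
s=st();tgt([.525,.091,-.0225],1.47)"
```

```text
{'time': 21.3667, 'joint_pos': [-0.6219, 0.5694, 0.4777, 2.0185, -0.4208, 0.6498, 0.0286], 'eef_pos': [0.526, 0.0892, -0.0145], 'ee_rot': [3.1415, 0.0008, 1.4678], 'ft_force': [0.7194, 0.4033, -1.7328], 'torque': [0.0038, 0.0404, -0.0157], 'gripper_width': 0.0173, 'grip_force': 59.9971}
yaw1.470 shift [ 0.0034 -0.0024  0.016 ] turn [ 0.      0.0003 -0.0007]
yaw4.612 shift [ 0.0034 -0.0024  0.016 ] turn [ 4.000e-04 -0.000e+00  9.993e-01]
```

Call:
move_arm:
  steps:
    - {"ax": 0,"ay": 0,"az": 0,"x": 0,"y": 0,"z": 0.008,"fingers": 0.1}
    - {"ax": 0,"ay": 0,"az": 0,"x": 0,"y": 0,"z": 0.012,"fingers": 0.1}
    - {"ax": 0,"ay": 0,"az": 0,"x": 0,"y": 0,"z": 0.015,"fingers": 0.1}
    - {"ax": 0,"ay": 0,"az": 0,"x": 0,"y": 0,"z": 0.016,"fingers": 0.1}
    - {"ax": 0,"ay": 0,"az": 0,"x": 0,"y": 0,"z": 0.016,"fingers": 0.1}
    - {"ax": 0,"ay": 0,"az": 0,"x": 0,"y": 0,"z": 0.016,"fingers": 0.1}

```text
time: 21.87
eef_pos: [0.526, 0.0909, -0.0224]
ee_rot: [3.141, -0.0, 1.47]
ft_force: [-0.1, 0.2, -1.5]
gripper_width: 0.0176
grip_force: 60.0
```

```bash
python3 -c "
from h import *
s=st()"
```

```text
{'time': 21.8667, 'joint_pos': [-0.6156, 0.5818, 0.4665, 2.0214, -0.4311, 0.6334, 0.0368], 'eef_pos': [0.526, 0.0909, -0.0224], 'ee_rot': [3.141, -0.0004, 1.4701], 'ft_force': [-0.1199, 0.1717, -1.4856], 'torque': [0.0363, 0.0267, -0.0359], 'gripper_width': 0.0176, 'grip_force': 59.9973}
```

Call:
move_arm:
  steps:
    - {"ax": 0,"ay": 0,"az": 0,"x": 0,"y": 0,"z": 0.001,"fingers": 0.1}
    - {"ax": 0,"ay": 0,"az": 0,"x": 0,"y": 0,"z": 0.001,"fingers": 0.3}
    - {"ax": 0,"ay": 0,"az": 0,"x": 0,"y": 0,"z": 0.001,"fingers": 0.5}
    - {"ax": 0,"ay": 0,"az": 0,"x": 0,"y": 0,"z": 0.001,"fingers": 0.7}
    - {"ax": 0,"ay": 0,"az": 0,"x": 0,"y": 0,"z": 0.001,"fingers": 0.9}
    - {"ax": 0,"ay": 0,"az": 0,"x": 0,"y": 0,"z": 0.001,"fingers": 0.9}
    - {"ax": 0,"ay": 0,"az": 0,"x": 0,"y": 0,"z": -0.03,"fingers": 0.9}
    - {"ax": 0,"ay": 0,"az": 0,"x": 0,"y": 0,"z": -0.1,"fingers": 0.9}
    - {"ax": 0,"ay": 0,"az": 0,"x": 0,"y": 0,"z": -0.18,"fingers": 0.9}
    - {"ax": 0,"ay": 0,"az": 0,"x": 0,"y": 0,"z": -0.26,"fingers": 0.9}

```text
time: 22.7
eef_pos: [0.5249, 0.09, 0.1082]
ee_rot: [-3.14, 0.001, 1.469]
ft_force: [0.7, 1.0, 0.4]
gripper_width: 0.074
grip_force: 0.0
```

Call:
move_arm:
  steps:
    - {"ax": 0,"ay": 0,"az": 0,"x": 0,"y": 0,"z": -0.04,"fingers": 0.9}
    - {"ax": 0,"ay": 0,"az": 0,"x": 0,"y": 0,"z": -0.04,"fingers": 0.9}
    - {"ax": 0,"ay": 0,"az": 0,"x": 0,"y": 0,"z": -0.04,"fingers": 0.9}
    - {"ax": 0,"ay": 0,"az": 0,"x": 0,"y": 0,"z": -0.04,"fingers": 0.9}

```text
time: 23.03
eef_pos: [0.525, 0.0908, 0.1265]
ee_rot: [-3.141, 0.0, 1.47]
ft_force: [-0.5, -0.0, -0.1]
gripper_width: 0.0791
grip_force: 0.0
```

```bash
python3 - <<'E'
from h import *
s=st(); snap('wrist','w9');snap('scene','s9')
for n in('w9','s9'):
    im=np.load(f'pics/{n}.npz')['img'];hsv=cv2.cvtColor(im,cv2.COLOR_RGB2HSV)
    m=((hsv[...,0]<6)|(hsv[...,0]>174))&(hsv[...,1]>180)&(hsv[...,2]>110)
    p=proj(n,[[.525,.092,.034]])[0].astype(int);N,l,stt,c=cv2.connectedComponentsWithStats(m.astype(np.uint8));i=l[p[1],p[0]];print(n,p,i,stt[i])
    if i:
        ys,xs=np.where(l==i);print([px(n,*q,.034).round(4).tolist() for q in cv2.boxPoints(cv2.minAreaRect(np.c_[xs,ys].astype(np.float32)))])
E
```

```text
{'time': 23.0333, 'joint_pos': [-0.7451, 0.3603, 0.6138, 1.9227, -0.255, 0.937, -0.1093], 'eef_pos': [0.525, 0.0908, 0.1265], 'ee_rot': [-3.1405, 0.0001, 1.4702], 'ft_force': [-0.5388, -0.0112, -0.1049], 'torque': [-0.0295, 0.0329, 0.0384], 'gripper_width': 0.0791, 'grip_force': 0.0}
w9 [326 230] 19 [ 317  176   20  111 1382]
[[0.5221, 0.1402, 0.034], [0.538, 0.1386, 0.034], [0.5288, 0.0386, 0.034], [0.5113, 0.0403, 0.034]]
s9 [340 223] 10 [324 212  41  25 332]
[[0.5133, 0.0424, 0.034], [0.5268, 0.167, 0.034], [0.5642, 0.1483, 0.034], [0.5495, 0.0266, 0.034]]
```

```bash
python3 -c "
from bench import r
print(r.job_done())"
```

```text
the job is handed in; nothing more can be done
None
```

The job is handed in at about 23 s: the ring is home against its stop, checked by torque and by its tick meeting the rim mark. The spanner lies pins down on the green mat, released, and I saw nothing else disturbed, though I checked the end state by measurement rather than by viewing a picture.

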